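# Unload the divided tumbler onto the soldering board

## Task

The tumbler has finished polishing: first turn its selector to off (the round dot), and only then turn the barrel slowly by its pin wheel (do not lift cases out of its top) so that the silver cases roll out of the side opening one at a time. Take each case from the cradle and lay it in a groove of the soldering board before the next one comes out, so that no two knock together in the cradle, until every case is out of the barrel and lies along a groove, fully on the board. Leave the dish, the charcoal block, the tweezers and the pliers where they are.

Things in the scene. Friction and masses are not known exactly. Their poses are not given: they have to be found in the camera images.
- tumbler: Barrel tumbler, fixed: grey base plate 260 x 210 mm, barrel between two bearing plates. Origin: centre underneath, on the bench. x runs along the barrel axis (140 mm up) from the pin wheel at the robot's end to the gear motor; y points to the side opening and cradle; z up. A fixed green half casing (inner radius 94 mm) closes the bottom and the -y side up to 60 mm above the axis; the top is open.
- barrel (a joint): Turn of the barrel in rad, 0 +- 0.05 at the start, positive when its top moves towards the side opening. Free 12.6 rad either way; stays where left; takes 4 to 13 N at a pin. Turned the positive way, the compartments empty one by one at about 0.75 to 0.95 rad and every 1.05 rad after that (some hold nothing). Turn slowly: below 1 rad/s is good, above 4 too fast.
- axis (a point): Middle of the barrel, on its axis. The barrel (radius 90 mm, 120 mm long, clear end discs) has six rubber vanes, 10 mm thick, that make six compartments, open outward, one case or none in each. At barrel = 0 they are centred in the tumbler's y-z plane, from +y towards +z, at 0 (at the opening, empty), 60, 120, 180, 240 and 300 degrees. A case rolls out once the vane under it tips 10 to 20 degrees below level.
- lip (a point): Lower edge of the side opening, at the middle: y = 87 mm, z = 99 mm in the tumbler's frame. From here a steel chute, 117 mm wide between its cheeks, falls at 22 degrees to the cradle. The cheeks' tops fall from 125 mm above the bench by the barrel to about 105 mm at the outer end wall (y = 246 mm).
- pin0 (a point): Middle of the grip of pin 0 of the pin wheel, by which the barrel is turned by hand. The wheel is on the barrel's robot end; its six round steel pins (14 mm thick, 58 mm long, 80 mm from the axis, 60 degrees apart) stick out along -x of the tumbler; this point is 130 mm before point axis along x, 30 mm from the wheel's face. At barrel = 0 it stands at 30 degrees (0 is +y, 90 straight up).
- pin1 (a point): The same for pin 1, which stands at 90 degrees at barrel = 0. The space between, above and below the pins is free.
- pin2 (a point): The same for pin 2, which stands at 150 degrees at barrel = 0. The space between, above and below the pins is free.
- pin3 (a point): The same for pin 3, which stands at 210 degrees at barrel = 0. The space between, above and below the pins is free.
- pin4 (a point): The same for pin 4, which stands at 270 degrees at barrel = 0. The space between, above and below the pins is free.
- pin5 (a point): The same for pin 5, which stands at 330 degrees at barrel = 0. The space between, above and below the pins is free.
- cradle (a point): Where the centre of a case rests after rolling down the chute, along the tumbler's x within 11 mm endways: in the V (22 degrees each side) of two rails, 200 mm from the barrel axis, 70 mm above the bench. The rails are 16 mm wide, 32 mm either side of the middle; the 48 mm between them is open for fingers to 40 mm below this point. End walls 42 mm beyond, with the same gap.
- selector (a joint): The tumbler's selector knob, in rad: 0 is off (pointer at the single round dot, at the edge of the control box towards the robot); 0.785, 1.571 and 2.356 are speeds one to three (one, two, three bars); grows clockwise seen from above. It clicks into a rest every 45 degrees (0.04 N m to leave one) and has a stop at -0.12 just past off. It starts at speed one or two or between.
- selector_grip (a point): Middle of the knob's grip bar, on the knob's axis, 108 mm above the bench, on a fixed grey box 130 x 110 x 80 mm. The bar is black, 58 mm long, 16 mm thick, its top 16 mm above this point, on a disc 60 mm wide and 8 mm thick whose top is 18 mm below this point. The point's x axis runs along the bar; the -x end, with a white line, is the pointer.
- case0: A silver amulet case: a plain metal cylinder with domed ends, 96 mm long over all, 30 mm diameter, 75 to 155 g, with thin bands round it. Origin at its centre, x along its length. It rolls. None if absent in this run; 3 or 4 of the five are there, all in the barrel at the start.
- case1: A silver amulet case: a plain metal cylinder with domed ends, 96 mm long over all, 30 mm diameter, 75 to 155 g, with thin bands round it. Origin at its centre, x along its length. It rolls. None if absent in this run; 3 or 4 of the five are there, all in the barrel at the start.
- case2: A silver amulet case: a plain metal cylinder with domed ends, 96 mm long over all, 30 mm diameter, 75 to 155 g, with thin bands round it. Origin at its centre, x along its length. It rolls. None if absent in this run; 3 or 4 of the five are there, all in the barrel at the start.
- case3: A silver amulet case: a plain metal cylinder with domed ends, 96 mm long over all, 30 mm diameter, 75 to 155 g, with thin bands round it. Origin at its centre, x along its length. It rolls. None if absent in this run; 3 or 4 of the five are there, all in the barrel at the start.
- case4: A silver amulet case: a plain metal cylinder with domed ends, 96 mm long over all, 30 mm diameter, 75 to 155 g, with thin bands round it. Origin at its centre, x along its length. It rolls. None if absent in this run; 3 or 4 of the five are there, all in the barrel at the start.
- board: Loose off-white soldering board, 220 (x) x 210 (y) x 22 mm, 0.8 kg, flat on the bench. Origin: centre underneath. Three grooves run its whole length along x, at y = -70, 0 and 70 mm, each 32 mm wide and 5 mm deep, with greyer floors. A case in a groove has its centre 32 mm above the origin; each groove has room for two cases end to end (at about x = -53 and +53 mm).
- flux_dish: Terracotta dish, 90 mm diameter, 30 mm high. Bystander.
- charcoal: Black charcoal block 100 x 60 x 30 mm. Bystander.
- tweezers: Steel tweezers, 150 mm long. Bystander.
- pliers: Red-handled pliers, 170 mm long. Bystander.
There are look-alikes about, which are no part of the job. Leave any brown or turquoise look-alike of the case1 alone.

How it is judged:
By the outcome, as a careful person would: the job done as asked, in the order asked, and still so for the second after the job is handed in, with the robot touching nothing.
Of case0, case1, case2, case3, case4 only 3 to 4 are there at a start; the rules pass over those that are not, and their reading is None.
At some moment in a run one of board may be knocked a few centimetres aside while the robot is not near it.
Once in a run the grip may slacken for a moment while it holds something.
It also fails if it takes over 210 s, if anything falls off the work surface, if the arm or the gripper's body presses on something with over 40 N, if the wrist force passes 120 N, or if a joint passes its speed limit or range.

## Robot

A 6-joint arm with a two-finger parallel gripper is mounted at the origin on the work surface. World frame = base frame: x ahead of the robot, y to its left, z up, the work surface at z = 0. Lengths are in m, angles in degrees, forces in N, time in s.
With the tool pointing down it reaches from about 0.375 to 0.9 m from the base axis. Payload 3.1 kg.
Tool frame: the origin (TCP) lies on the centre line of the jaws, within the pads' length; the fingertips stand 25 mm ahead of it and the grasp point (between the pads) lies 6 mm ahead of it; z points along the fingers, y is the line along which they close (so a half turn about z gives the same grasp; the last joint's range is limited). The gripper opens to 87 mm and grips with 3 to 60 N. Pads are 19 mm wide; open, the fingers measure 117 mm over their backs; the gripper's body (75 mm by 190 mm) begins 51 mm behind the grasp point.
Start: joints at [58.528, 30.224, 82.088, -0, 67.689, -10.227], TCP at [0.226, 0.583, 0.248] pointing down, gripper open.
Joint ranges: [-176.69, 176.69], [-43.24, 126.21], [12.49, 139.97], [-82, 262], [0, 151.66], [-163.58, 163.58]. Speed limits (degrees/s): [159.86, 159.86, 180, 180, 180, 180].

## Interface

Orientations are given as a 3x3 rotation matrix whose columns are the frame's x, y, z axes.
In Python, from rig import bot, cams, models gives the robot as it stands. The module is installed in compiled form; this text tells all that it offers.
- The arm moves only by the shell command python3 -m handwheel 'ROWS' [OPENING]. ROWS is JSON, a list of rows, each a list of 6 numbers: the shift along the world's x, y, z each as a share of 1 m, from -1 to 1, then the turn, a rotation vector about the world's x, y, z each as a share of 2 rad, from -1 to 1. In form: [[dx, dy, dz, wx, wy, wz], ...]. A call has exactly 8 rows; each row is the pose to reach, as a shift and turn from the pose commanded when the call began; what a row does not reach only later rows make up. A row lasts 1/12 s, in which the tool goes at most 41.7 mm and 7.16 degrees, less where a joint would pass 70% of its speed; a pose out of reach is approached as far as the arm can. A call with a number of a shift or a turn outside -1 to 1 is refused whole. A call with a gripper value outside its range is refused whole. OPENING is the opening, from -1 (shut) to 1 (fully open), so that 0 is half open, set as the call begins (- or left out, the last holds). The fingers move at their own pace and stop on an object; the grip force is fixed at half the most. Time passes only in rows, so rows that repeat a pose let the fingers close, or fill a call up. It gives the time, the measured TCP pose, the force, the opening and the grip force at its end, in the units of the state.
- bot.read_state(): the state, without advancing time (a new reading comes with each control period).
- cams.capture(name): name is "scene" or "side" or "wrist"; returns (picture, depth): 400x640x3 uint8, blue, green, red; 400x640 float32, m along the optical axis (not along the pixel's ray), 0 where there is no reading.
- cams.calibration(name): a dict with "mtx" (3x3 intrinsics, pixels), "dist_coeffs" ([k1, k2, p1, p2, k3] as OpenCV has them; the pictures are not rectified), "R" (3x3) and "t" (3): a world point X has camera coordinates R X + t; the wrist camera has in their place "tool_from_camera" (4x4, takes a point from camera to tool coordinates, whose origin is the TCP and whose axes are the flange's). Camera axes: x right, y down, z forward; pixel columns grow to the right and rows downward; lengths in m; the calibration is good to about 2 mm. A picture is of the moment at which its call begins: read the wrist's pose just before it. calibration takes no time and is no camera call.
- bot.hand_in(): hands the job in; it is judged then, once.
Trained networks look in the newest picture that a camera, given by its name, has taken for a name from the list of things; names that differ only in an ending like _2 or _b are one class to them, and where a whole thing is asked for, a point or a joint stands for the part that bears it (a point fixed in the world has none). Each returns a list of dicts, best first, with "conf" (0 to 1); they miss things now and then, are a little off and sometimes report something else, mostly with a low value. They report only what shows in the picture. A call takes as long as a camera call. They do not tell look-alikes from the thing itself.
- models.spot_in(query, camera): "position" ([column, row] in pixels, amid what is visible of it).
- models.tip_of(query, camera): "position" ([column, row] in pixels: a listed point, or the origin of a listed thing).
The state is a dict: "time_s": time; "joint_positions": joint angles; "qvel": joint speeds; "tau": joint torques, N m; "position": TCP position; "tcp_rot": TCP orientation; "force": force on the tool from outside, world axes, zero at the start; "moment": the same for the moment, N m; "opening": opening from 0.0 (shut) to 1.0 (fully open); "grasp_force": force on a finger pad.
Only numpy, scipy, OpenCV 4.12 (cv2) and the standard library are available. Lean on these libraries where they do the work, as an engineer would, in place of code of your own. Each camera call takes 0.05 s, during which the arm holds its last target. There are 200 camera calls.

## Working session

There is one attempt and no reset: what is moved stays moved. The work goes in short steps, Python scripts to look and compute and a shell command to move; the robot and the scene stay as the last step left them, time stands still between calls to the robot, and variables do not carry over. Pictures are saved under pics/ and viewed, at most 14 in all, crops included, and the job is handed in when it is done.

```bash
mkdir -p pics; cat > h.py <<'E'
import numpy as np, cv2
from rig import bot,cams,models
def cap(n,f=None):
    s=bot.read_state(); im,d=cams.capture(n)
    if f: cv2.imwrite('pics/'+f,im)
    return im,d,s
def cam(n,s=None):
    c=cams.calibration(n); K=np.array(c['mtx']);D=np.array(c['dist_coeffs'])
    if n=='wrist':
        T=np.array(c['tool_from_camera']);Rt=np.array(s['tcp_rot']);R=Rt@T[:3,:3];o=Rt@T[:3,3]+np.array(s['position'])
    else:
        R=np.array(c['R']).T;o=-R@np.array(c['t'])
    return K,D,R,o
def rays(n,px,s=None):
    K,D,R,o=cam(n,s);u=cv2.undistortPoints(np.array(px,float).reshape(-1,1,2),K,D).reshape(-1,2)
    return o,np.c_[u,np.ones(len(u))]@R.T
def atz(n,px,z,s=None):
    o,r=rays(n,px,s);return o+r*((z-o[2])/r[:,2])[:,None]
def atd(n,px,d,s=None):
    o,r=rays(n,px,s);px=np.array(px).reshape(-1,2).astype(int);return o+r*d[px[:,1],px[:,0]][:,None]
def tri(o1,r1,o2,r2):
    A=np.c_[r1,-r2];t=np.linalg.lstsq(A,o2-o1,rcond=None)[0];p=o1+r1*t[0];q=o2+r2*t[1];return (p+q)/2,np.linalg.norm(p-q)
def proj(n,X,s=None):
    K,D,R,o=cam(n,s);X=(np.array(X,float).reshape(-1,3)-o)@R;return cv2.projectPoints(X,np.zeros(3),np.zeros(3),K,D)[0].reshape(-1,2)
E
python3 - <<'E'
from h import *
np.set_printoptions(precision=3,suppress=True)
for n in ['scene','side','wrist']:
    im,d,s=cap(n,n+'0.png');K,D,R,o=cam(n,s);print(n,o,R[:,2],K[0,0])
    for q in ['selector_grip','axis','pin0','pin1','pin2','pin3','cradle','lip','board','tumbler','flux_dish','charcoal']:
        for m in models.tip_of(q,n)[:2]:
            p=m['position'];print(q,np.round(p),round(m['conf'],2),atd(n,p,d,s)[0])
print(s)
E
```

```text
scene [ 1.447 -0.747  1.053] [-0.649  0.44  -0.621] 477.371789071511
selector_grip [227. 245.] 0.76 [ 0.483 -0.416  0.12 ]
axis [342. 223.] 0.91 [ 0.669 -0.149  0.207]
pin0 [299. 197.] 0.89 [ 0.476 -0.167  0.181]
pin0 [297. 217.] 0.76 [ 0.375 -0.117  0.01 ]
pin1 [299. 197.] 0.89 [ 0.476 -0.167  0.181]
pin1 [297. 217.] 0.76 [ 0.375 -0.117  0.01 ]
pin2 [299. 197.] 0.89 [ 0.476 -0.167  0.181]
pin2 [297. 217.] 0.76 [ 0.375 -0.117  0.01 ]
pin3 [299. 197.] 0.89 [ 0.476 -0.167  0.181]
pin3 [297. 217.] 0.76 [ 0.375 -0.117  0.01 ]
cradle [394. 221.] 0.76 [0.609 0.107 0.05 ]
lip [367. 226.] 0.66 [ 0.677 -0.067  0.162]
lip [339. 258.] 0.39 [ 0.693 -0.174  0.106]
board [409. 194.] 0.78 [0.501 0.274 0.02 ]
tumbler [339. 260.] 0.65 [ 0.693 -0.173  0.1  ]
tumbler [319. 179.] 0.22 [ 0.479 -0.097  0.221]
flux_dish [460. 220.] 0.96 [0.698 0.33  0.006]
charcoal [446. 250.] 0.68 [0.781 0.176 0.017]
side [ 0.463 -1.015  1.032] [ 0.041  0.702 -0.711] 440.09672523136396
selector_grip [312. 284.] 0.63 [ 0.463 -0.412  0.119]
axis [358. 189.] 0.97 [ 0.606 -0.141  0.169]
axis [312. 214.] 0.49 [ 0.475 -0.171  0
[... 577 characters left out ...]
0.697 0.342 0.003]
charcoal [388. 156.] 0.9 [0.76  0.174 0.016]
charcoal [309. 143.] 0.36 [0.482 0.265 0.018]
wrist [0.162 0.607 0.385] [ 0.237 -0.092 -0.967] 304.69913730906893
{'time_s': 1.3, 'joint_positions': array([ 58.528,  30.223,  82.088,   0.   ,  67.689, -10.228]), 'qvel': array([ 0.036,  0.077, -0.   ,  0.042,  0.035,  0.067]), 'tau': array([ -0.001, -44.002, -17.698,   0.063,   0.051,  -0.   ]), 'position': array([0.226, 0.583, 0.248]), 'tcp_rot': array([[-0.932,  0.362, -0.   ],
       [ 0.362,  0.932,  0.   ],
       [ 0.   ,  0.   , -1.   ]]), 'force': array([ 0.293,  0.473, -0.541]), 'moment': array([-0.02 , -0.036,  0.018]), 'grasp_force': 0.0, 'opening': 0.9986914931296628}
```

View pics/scene0.png

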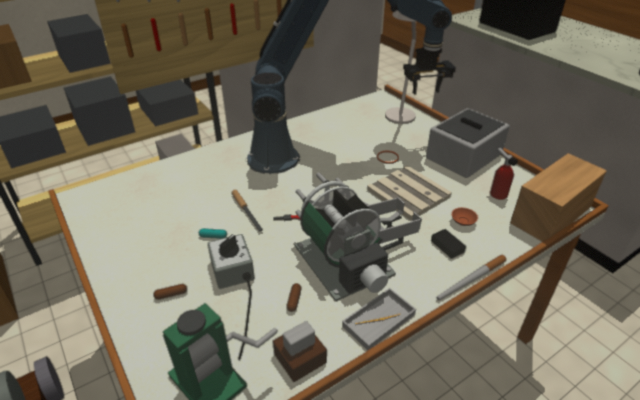

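View pics/side0.png

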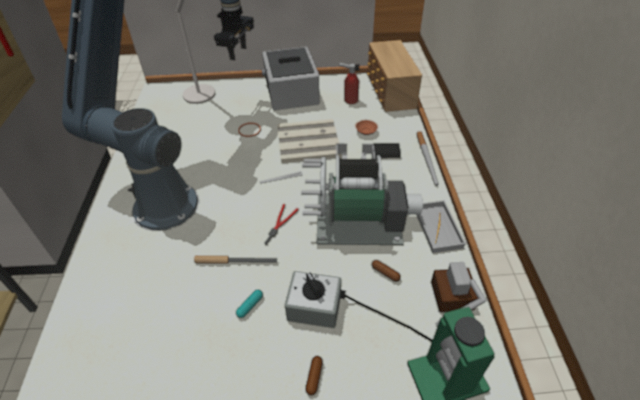

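The scene view shows the tumbler at (345,225), the selector box at (230,255), the board at (409,192), turquoise look-alike at (213,233) and brown ones at (170,291) and (294,297). In the side view the selector is at (313,290), the barrel at (358,185), the board at (308,141), turquoise at (250,303) and brown at (385,270) and (315,373). The real cases are only in the barrel. Next I'll look over the board and tumbler on the way.

```bash
python3 -m handwheel '[[0.02,-0.03,0.02,0,0,0.02],[0.04,-0.06,0.05,0,0,0.05],[0.06,-0.09,0.07,0,0,0.08],[0.08,-0.12,0.1,0,0,0.11],[0.1,-0.15,0.12,0,0,0.14],[0.12,-0.18,0.15,0,0,0.17],[0.14,-0.21,0.17,0,0,0.185],[0.15,-0.23,0.17,0,0,0.185]]'
python3 -m handwheel '[[0.01,-0.02,0,0,0,0],[0.02,-0.04,0,0,0,0],[0.03,-0.06,0,0,0,0],[0.04,-0.08,0,0,0,0],[0.04,-0.08,0,0,0,0],[0.04,-0.08,0,0,0,0],[0.04,-0.08,0,0,0,0],[0.04,-0.08,0,0,0,0]]'
python3 -c "
from h import *
im,d,s=cap('wrist','w_board.png');np.savez('w_board.npz',im=im,d=d)
import pickle;pickle.dump(s,open('w_board.pkl','wb'))"
python3 -m handwheel '[[0.02,-0.03,0,0,0,0],[0.04,-0.06,0,0,0,0],[0.06,-0.1,0,0,0,0],[0.08,-0.14,0,0,0,0],[0.1,-0.18,0,0,0,0],[0.12,-0.22,0,0,0,0],[0.12,-0.24,0,0,0,0],[0.12,-0.24,0,0,0,0]]'
python3 -c "
from h import *
im,d,s=cap('wrist','w_tum.png');np.savez('w_tum.npz',im=im,d=d)
import pickle;pickle.dump(s,open('w_tum.pkl','wb'));print(s['position'],s['tcp_rot'])"

```

```text
time_s: 2.62
position: [0.3786, 0.3519, 0.4216]
tcp_rot: [[-1.0, -0.0, 0.007], [-0.0, 1.0, 0.004], [-0.007, 0.004, -1.0]]
force: [1.6, 0.8, -0.5]
opening: 1.0
grasp_force: 0.0
time_s: 3.28
position: [0.4159, 0.2732, 0.4176]
tcp_rot: [[-1.0, -0.0, -0.0], [-0.0, 1.0, 0.0], [0.0, 0.0, -1.0]]
force: [0.6, 0.2, -0.7]
opening: 0.999
grasp_force: 0.0
time_s: 4.0
position: [0.5383, 0.0279, 0.417]
tcp_rot: [[-1.0, 0.006, 0.0], [0.006, 1.0, -0.003], [-0.0, -0.003, -1.0]]
force: [1.3, -0.2, 0.8]
opening: 1.006
grasp_force: 0.0
[0.53831052 0.02790301 0.41697064] [[-9.99984478e-01  5.56451777e-03  2.83833796e-04]
 [ 5.56361629e-03  9.99979768e-01 -3.08370014e-03]
 [-3.00987358e-04 -3.08207313e-03 -9.99995205e-01]]
```

```bash
python3 -c "
import cv2,numpy as np
a=cv2.imread('pics/w_board.png');b=cv2.imread('pics/w_tum.png')
cv2.imwrite('pics/two.png',cv2.resize(np.vstack([a,b]),(480,600)))"
```

```text
(no output)
```

View pics/two.png

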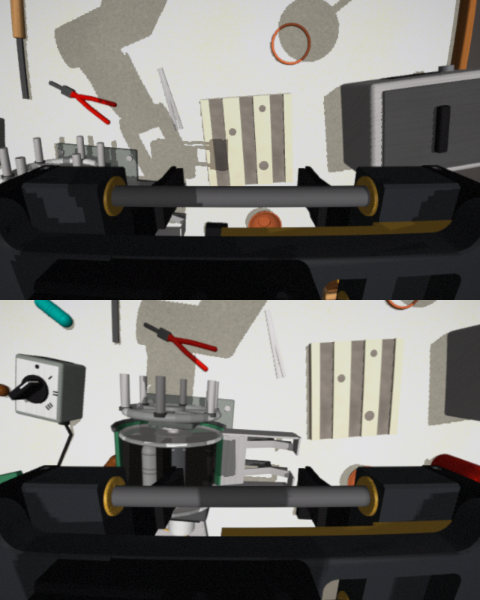

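The wrist views show the board (full pixels about (410–530, 50–185) in the second), the pin wheel at (225,125), a case in the barrel at (200,220), and the selector at (45,115) with its pointer.

```bash
cat > an.py <<'E'
from h import *
import pickle
np.set_printoptions(precision=3,suppress=True)
def cloud(n,d,s,step=1):
    v,u=np.mgrid[0:400:step,0:640:step];u=u.ravel();v=v.ravel();dd=d[v,u];k=dd>0.15;u,v=u[k],v[k]
    return np.c_[u,v],atd(n,np.c_[u,v],d,s)
def board(P,c=(0.49,0.27)):
    k=(P[:,2]>0.011)&(P[:,2]<0.032)&(np.hypot(P[:,0]-c[0],P[:,1]-c[1])<0.17)
    G=np.round((P[k,:2]-np.array(c)+0.2)*500).astype(int);im=np.zeros((200,200),np.uint8);im[G[:,1],G[:,0]]=255
    im=cv2.morphologyEx(cv2.morphologyEx(im,cv2.MORPH_CLOSE,np.ones((5,5))),cv2.MORPH_OPEN,np.ones((9,9)))
    n,l,st,_=cv2.connectedComponentsWithStats(im);i=1+np.argmax(st[1:,4]);Q=np.argwhere(l==i)[:,::-1].astype(np.float32)
    r=cv2.minAreaRect(Q);return np.array(r[0])/500-0.2+c,np.array(r[1])/500,r[2],np.median(P[k,2])
E
python3 - <<'E'
from an import *
for f in ['w_board','w_tum']:
    z=np.load(f+'.npz');s=pickle.load(open(f+'.pkl','rb'));px,P=cloud('wrist',z['d'],s);print(f,s['position'],board(P))
    if f=='w_tum':
        k=np.hypot(P[:,0]-.47,P[:,1]+.1)<.2
        print('board floor z med',np.median(P[(abs(P[:,0]-.35)<.05)&(abs(P[:,1]-.2)<.05),2]))
        # pins: high points at x<0.51
        Q=P[(P[:,0]<.51)&(P[:,0]>.4)&(P[:,1]>-.25)&(P[:,1]<.05)&(P[:,2]>.15)]
        for y0 in np.arange(-.2,.02,.01):
            q=Q[(Q[:,1]>=y0)&(Q[:,1]<y0+.01)]
            if len(q)>5: print(y0,len(q),q[:,0].min(),q[:,2].max(),q[:,0].max())
        # knob
        q=P[(abs(P[:,0]-.47)<.1)&(abs(P[:,1]+.41)<.1)&(P[:,2]>.112)];print('bar',len(q),q.mean(0),np.percentile(q,[5,95],0))
        if len(q)>5: w,V=np.linalg.eigh(np.cov(q[:,:2].T));print(np.sqrt(w),V[:,1])
        q=P[(P[:,1]>.0)&(P[:,1]<.2)&(P[:,0]>.4)&(P[:,0]<.75)&(P[:,2]>.09)&(P[:,2]<.135)];np.save('cheek.npy',q)
        for x0 in np.arange(.45,.72,.01):
            t=q[(q[:,0]>=x0)&(q[:,0]<x0+.01)]
            if len(t)>5: print('cheek',x0,len(t),t[:,1].min(),t[:,1].max(),t[:,2].max())
for n in ['scene','side']:
    im,d,s=cap(n);px,P=cloud(n,d,s);print(n,board(P))
E
```

```text
w_board [0.416 0.273 0.418] (array([0.478, 0.293]), array([0.222, 0.212]), 4.0141754150390625, np.float64(0.021240102743341094))
w_tum [0.538 0.028 0.417] (array([0.479, 0.292]), array([0.221, 0.213]), 3.9182491302490234, np.float64(0.021352514901345876))
board floor z med 0.00106562280196687
-0.16999999999999998 191 0.44751410258950114 0.19718123260867215 0.5094100120668595
-0.15999999999999998 477 0.4475744709831632 0.20806044212184244 0.5098811636231413
-0.14999999999999997 61 0.5012005087589158 0.2142103106124037 0.5097905411241956
-0.13999999999999996 85 0.5019736768184636 0.21957217272550683 0.5099778360088414
-0.12999999999999995 87 0.5027439458547961 0.22392850400256598 0.5098997503680041
-0.11999999999999994 50 0.5038101632149207 0.22567827943004015 0.5094158282165357
-0.10999999999999993 64 0.5024037387453967 0.22769645107657793 0.5093026036760033
-0.09999999999999992 294 0.453777159865871 0.23207458574493717 0.5099938702596648
-0.08999999999999991 571 0.4539539721141842 0.23203858272808997 0.5099060990180465
-0.0799999999999999 48 0.5043923968343538 0.22607374027566385 0.5
[... 1190 characters left out ...]
546 0.009018010677891833 0.09313742654096024
cheek 0.6400000000000001 15 0.0006457577918941894 0.005675443255025593 0.09234791487573474
cheek 0.6500000000000001 32 0.0004371086843778932 0.1389165559596045 0.10869449505037693
cheek 0.6600000000000001 35 0.0003010381708003461 0.13825341313147077 0.11013888955598733
cheek 0.6700000000000002 37 0.00011547157864718119 0.13823999709284673 0.10817352633925015
cheek 0.6800000000000002 10 0.008379271005778247 0.13339983146738 0.09379243597360848
scene (array([0.482, 0.293]), array([0.221, 0.215]), 3.4336302280426025, np.float64(0.02085205719472949))
side (array([0.477, 0.304]), array([0.22 , 0.185]), 3.3664608001708984, np.float64(0.020303920124355))
```

```bash
python3 - <<'E'
from an import *
z=np.load('w_tum.npz');s=pickle.load(open('w_tum.pkl','rb'));px,P=cloud('wrist',z['d'],s)
Q=P[(P[:,0]<.495)&(P[:,0]>.44)&(P[:,1]>-.25)&(P[:,1]<.05)&(P[:,2]>.14)]
for a,b in [(-.19,-.14),(-.11,-.075),(-.05,0)]:
    q=Q[(Q[:,1]>a)&(Q[:,1]<b)];q=q[q[:,2]>np.median(q[:,2])-.02]
    f=np.polyfit(q[:,0],q[:,1],1);print(len(q),q.mean(0),'slope',f[0],'y at .47',np.polyval(f,.47),np.percentile(q,[2,98],0)[:,1:].ravel(),q[:,0].min(),np.percentile(q[:,2],90))
# cheek near robot top edge & end wall
q=np.load('cheek.npy')
t=q[(q[:,0]<.585)&(q[:,2]>.1)&(q[:,1]<.12)]
for y in np.arange(.0,.15,.02):
    u=t[(t[:,1]>y)&(t[:,1]<y+.02)]
    if len(u)>4: print(y,len(u),np.percentile(u[:,0],[5,50,95]),np.median(u[:,2]))
t=q[(q[:,1]>.12)&(q[:,2]>.095)]
for x in np.arange(.55,.7,.01):
    u=t[(t[:,0]>x)&(t[:,0]<x+.01)]
    if len(u)>4: print('wall',x,len(u),np.percentile(u[:,1],[5,50,95]),np.median(u[:,2]))
E
python3 -m handwheel '[[-0.01,-0.04,0,0,0,0],[-0.02,-0.08,0,0,0,0],[-0.03,-0.12,0,0,0,0],[-0.04,-0.16,0,0,0,0],[-0.05,-0.2,0,0,0,0],[-0.05,-0.24,0,0,0,0],[-0.05,-0.28,0,0,0,0],[-0.05,-0.32,0,0,0,0]]'
python3 -m handwheel '[[-0.01,-0.03,0,0,0,0],[-0.02,-0.06,0,0,0,0],[-0.03,-0.08,0,0,0,0],[-0.04,-0.08,0,0,0,0],[-0.04,-0.08,0,0,0,0],[-0.04,-0.08,0,0,0,0],[-0.04,-0.08,0,0,0,0],[-0.04,-0.08,0,0,0,0]]'
python3 - <<'E'
from an import *
im,d,s=cap('wrist','w_sel.png');px,P=cloud('wrist',d,s);print(s['position'])
q=P[(abs(P[:,0]-.467)<.06)&(abs(P[:,1]+.405)<.06)&(P[:,2]>.114)];print(len(q),q.mean(0),np.percentile(q,[3,97],0));print(cv2.minAreaRect((q[:,:2]*1000).astype(np.float32)))
c=proj('wrist',[.467,-.405,.12],s)[0].astype(int);print(c)
for m in models.tip_of('selector_grip','wrist')[:1]: print(m,atz('wrist',m['position'],.108,s))
b=im[max(0,c[1]-100):c[1]+100,max(0,c[0]-130):c[0]+130];cv2.imwrite('pics/sel.png',cv2.resize(b,None,fx=2.5,fy=2.5))
E
```

```text
516 [ 0.471 -0.157  0.188] slope -0.08954471410642811 y at .47 -0.15701334615755036 [-0.166  0.182 -0.151  0.191] 0.44751287114001337 0.1907334020949375
527 [ 0.474 -0.087  0.226] slope -0.07166988648239328 y at .47 -0.0867007035972655 [-0.095  0.221 -0.081  0.229] 0.4537759864149212 0.22781638917205468
343 [ 0.478 -0.021  0.183] slope -0.07493494592007428 y at .47 -0.020155122078130683 [-0.028  0.178 -0.014  0.186] 0.46100057277776746 0.18492432535086833
0.0 75 [0.557 0.559 0.561] 0.11920919611786401
0.02 68 [0.559 0.561 0.564] 0.11709983417668851
0.04 67 [0.561 0.562 0.566] 0.11459626019786229
0.06 57 [0.563 0.564 0.567] 0.11223215711206774
0.08 53 [0.565 0.566 0.569] 0.10997622042069527
0.1 49 [0.566 0.568 0.571] 0.10783466994673102
wall 0.56 37 [0.12  0.13  0.144] 0.10473682706959764
wall 0.5700000000000001 55 [0.125 0.142 0.147] 0.10606924887957431
wall 0.5800000000000001 31 [0.141 0.142 0.145] 0.10712309167640122
wall 0.5900000000000001 29 [0.14  0.141 0.145] 0.10692701074052707
wall 0.6000000000000001 22 [0.14  0.141 0.143] 0.10749346538921253
wall 0.6500000000000001 15 [0.135 0.136 0.139] 0.103557115565383
wall 0.6600000000000001 25 [0.134 0.135 0.138] 0.10708921208662958
wall 0.6700000000000002 16 [0.133 0.134 0.137] 0.10581371881640175
time_s: 4.82
position: [0.4868, -0.2868, 0.4182]
tcp_rot: [[-1.0, -0.002, 0.001], [-0.002, 1.0, 0.0], [-0.001, 0.0, -1.0]]
force: [0.8, -0.3, 0.9]
opening: 1.002
grasp_force: 0.0
time_s: 5.48
position: [0.4474, -0.3657, 0.418]
tcp_rot: [[-1.0, -0.002, 0.001], [-0.002, 1.0, -0.0], [-0.001, -0.0, -1.0]]
force: [-0.7, 0.6, 0.0]
opening: 0.996
grasp_force: 0.0
[ 0.447 -0.366  0.418]
934 [ 0.452 -0.409  0.269] [[ 0.436 -0.428  0.121]
 [ 0.48  -0.384  0.415]]
((466.3332824707031, -406.9328308105469), (43.999000549316406, 51.4629020690918), 67.24923706054688)
[293 177]
{'position': [290.5, 177.5], 'conf': 0.9} [[ 0.47  -0.411  0.108]]
```

View pics/sel.png

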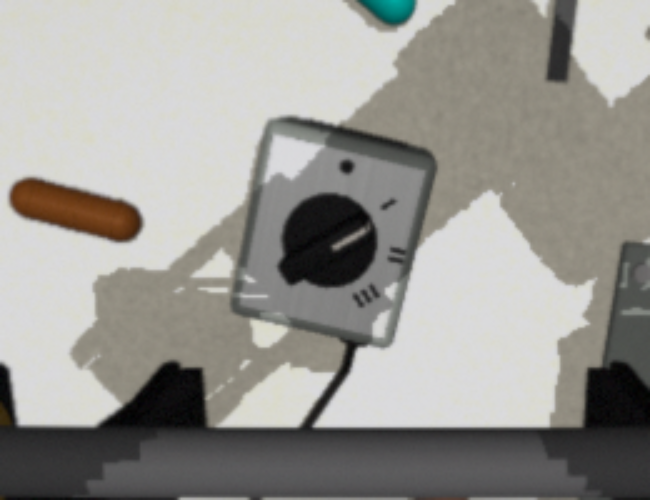

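The crop shows the selector knob centred at about (330,240). Its white pointer is about 60° clockwise from image-up, at the single bar, so it is on speed one. The dot is at (346,166), about 12° clockwise, so off needs about +47° CCW.

```bash
python3 - <<'E'
from an import *
im,d,s=cap('wrist');px,P=cloud('wrist',d,s)
q=P[(abs(P[:,0]-.467)<.05)&(abs(P[:,1]+.405)<.05)&(P[:,2]>.115)&(P[:,2]<.135)];r=cv2.minAreaRect((q[:,:2]*1000).astype(np.float32));print(len(q),np.median(q,0),r)
x0,y0=293-130,177-100
f=lambda x,y,z:atz('wrist',[[x0+x/2.5,y0+y/2.5]],z,s)[0]
print('disc',f(330,240,.09),'dot',f(346,166,.08),'one',f(388,203,.08),'two',f(398,255,.08),'three',f(366,295,.08)); print(s['joint_positions'])
# disc depth cloud
q=P[(np.hypot(P[:,0]-.467,P[:,1]+.405)<.05)&(P[:,2]>.083)&(P[:,2]<.135)];print('disc',cv2.minEnclosingCircle((q[:,:2]*1000).astype(np.float32)),len(q))
o=[];
for n in ['scene','side']:
    cap(n);m=models.tip_of('selector_grip',n)[0];o.append(rays(n,m['position']));
print(tri(o[0][0],o[0][1][0],o[1][0],o[1][1][0]))
E
```

```text
449 [ 0.465 -0.406  0.124] ((466.6103820800781, -406.7238464355469), (16.218488693237305, 58.733280181884766), 29.629304885864258)
disc [ 0.466 -0.406  0.09 ] dot [ 0.421 -0.396  0.08 ] one [ 0.444 -0.37   0.08 ] two [ 0.478 -0.364  0.08 ] three [ 0.504 -0.385  0.08 ]
[ -50.394   18.044   75.035    0.014   86.896 -140.469]
disc ((466.484130859375, -404.9765930175781), 49.54907989501953) 1301
(array([ 0.475, -0.41 ,  0.107]), np.float64(0.0066107204519736595))
```

```bash
python3 -m handwheel '[[0.005,-0.01,-0.02,0,0,-0.06],[0.01,-0.02,-0.05,0,0,-0.12],[0.015,-0.03,-0.08,0,0,-0.18],[0.019,-0.041,-0.11,0,0,-0.24],[0.019,-0.041,-0.14,0,0,-0.3],[0.019,-0.041,-0.17,0,0,-0.36],[0.019,-0.041,-0.19,0,0,-0.42],[0.019,-0.041,-0.2,0,0,-0.48]]' 0.4
python3 -m handwheel '[[0,0,0,0,0,-0.047],[0,0,0,0,0,-0.047],[0,0,-0.02,0,0,-0.047],[0,0,-0.04,0,0,-0.047],[0,0,-0.06,0,0,-0.047],[0,0,-0.08,0,0,-0.047],[0,0,-0.098,0,0,-0.047],[0,0,-0.098,0,0,-0.047]]'
python3 -c "
from h import *
s=bot.read_state();print(s['position'],s['tcp_rot'],s['joint_positions'])"
```

```text
time_s: 6.5
position: [0.4641, -0.4072, 0.2138]
tcp_rot: [[-0.568, 0.823, -0.004], [0.823, 0.568, 0.005], [0.006, -0.0, -1.0]]
force: [-1.1, 0.5, 0.5]
opening: 0.705
grasp_force: 0.0
time_s: 7.17
position: [0.4641, -0.4071, 0.1166]
tcp_rot: [[-0.495, 0.869, -0.004], [0.869, 0.495, 0.005], [0.006, -0.001, -1.0]]
force: [-0.1, 0.6, -0.6]
opening: 0.705
grasp_force: 0.0
[ 0.46413307 -0.4070912   0.11659083] [[-4.95233031e-01  8.68752320e-01 -3.69466697e-03]
 [ 8.68740437e-01  4.95245969e-01  4.63499534e-03]
 [ 5.85643188e-03 -9.14303805e-04 -9.99982433e-01]] [-5.16113960e+01  3.92803850e+01  8.90165128e+01 -1.28244301e-03
  5.20427161e+01 -8.12964356e+01]
```

```bash
python3 -m handwheel '[[0.002,0,0.002,0,0,0],[0.002,0,0.002,0,0,0],[0.002,0,0.002,0,0,0],[0.002,0,0.002,0,0,0],[0.002,0,0.002,0,0,0],[0.002,0,0.002,0,0,0],[0.002,0,0.002,0,0,0],[0.002,0,0.002,0,0,0]]' -1
python3 -m handwheel '[[0,0,0,0,0,0.03],[0,0,0,0,0,0.06],[0,0,0,0,0,0.09],[0,0,0,0,0,0.12],[0,0,0,0,0,0.15],[0,0,0,0,0,0.18],[0,0,0,0,0,0.21],[0,0,0,0,0,0.24]]'
python3 -m handwheel '[[0,0,0,0,0,0.03],[0,0,0,0,0,0.06],[0,0,0,0,0,0.09],[0,0,0,0,0,0.12],[0,0,0,0,0,0.15],[0,0,0,0,0,0.17],[0,0,0,0,0,0.17],[0,0,0,0,0,0.17]]'
python3 -c "
from h import *
s=bot.read_state();print(s['tcp_rot'][:,0],s['moment'],s['force'])"
```

```text
time_s: 7.83
position: [0.4679, -0.4084, 0.1218]
tcp_rot: [[-0.493, 0.87, 0.001], [0.87, 0.493, 0.0], [-0.0, 0.001, -1.0]]
force: [4.8, 5.0, 0.8]
opening: 0.181
grasp_force: 30.2
time_s: 8.5
position: [0.4685, -0.4078, 0.1218]
tcp_rot: [[-0.839, 0.544, 0.002], [0.544, 0.839, 0.001], [-0.001, 0.003, -1.0]]
force: [3.4, 2.5, 2.0]
opening: 0.183
grasp_force: 30.0
time_s: 9.17
position: [0.4687, -0.4072, 0.1218]
tcp_rot: [[-0.972, 0.233, 0.002], [0.233, 0.972, 0.002], [-0.002, 0.002, -1.0]]
force: [4.1, 3.5, 1.8]
opening: 0.179
grasp_force: 30.0
[-0.97241044  0.23326912 -0.00185989] [ 0.57084758 -0.56274845 -0.03342368] [4.05217796 3.53096459 1.84994874]
```

```bash
python3 -m handwheel '[[0,0,0,0,0,0],[0,0,0,0,0,0],[0,0,0,0,0,0],[0,0,0.03,0,0,0],[0,0,0.07,0,0,0.02],[0,0,0.11,0,0,0.05],[-0.02,0.03,0.15,0,0,0.074],[-0.02,0.03,0.18,0,0,0.074]]' 0.4
python3 -m handwheel '[[0,0,0.04,0,0,0],[0,0,0.08,0,0,0],[0,0,0.12,0,0,0],[0,0,0.12,0,0,0],[0,0,0.12,0,0,0],[0,0,0.12,0,0,0],[0,0,0.12,0,0,0],[0,0,0.12,0,0,0]]' -1
python3 - <<'E'
from an import *
im,d,s=cap('wrist');px,P=cloud('wrist',d,s);print(s['position'],s['joint_positions'])
q=P[(abs(P[:,0]-.467)<.05)&(abs(P[:,1]+.405)<.05)&(P[:,2]>.115)&(P[:,2]<.135)];print(cv2.minAreaRect((q[:,:2]*1000).astype(np.float32)))
c=proj('wrist',[.467,-.405,.12],s)[0].astype(int)
cv2.imwrite('pics/sel2.png',cv2.resize(im[max(0,c[1]-80):c[1]+60,max(0,c[0]-80):c[0]+80],None,fx=2.5,fy=2.5))
E
```

```text
time_s: 9.83
position: [0.4449, -0.3756, 0.3015]
tcp_rot: [[-0.996, 0.085, -0.004], [0.085, 0.996, 0.005], [0.005, 0.005, -1.0]]
force: [-0.0, 0.5, -1.2]
opening: 0.668
grasp_force: 0.0
time_s: 10.5
position: [0.4468, -0.378, 0.4192]
tcp_rot: [[-0.996, 0.087, -0.003], [0.087, 0.996, 0.004], [0.003, 0.003, -1.0]]
force: [0.8, -0.1, -0.5]
opening: 0.18
grasp_force: 0.0
[ 0.447 -0.378  0.419] [ -51.161   18.811   73.7     -0.006   87.76  -136.172]
((466.2041931152344, -406.83758544921875), (15.964574813842773, 58.464515686035156), 76.68095397949219)
```

View pics/sel2.png

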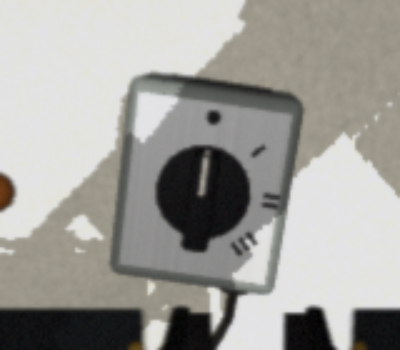

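The selector now points at the dot, so it is off. Next is the pin wheel, with closed fingers behind pin 1.

```bash
python3 -m handwheel '[[0,0.03,0,0,0,0],[0.01,0.06,0,0,0,0],[0.015,0.1,0,0,0,0],[0.02,0.14,0,0,0,0],[0.02,0.18,-0.02,0,0,0],[0.025,0.22,-0.05,0,0,0],[0.026,0.256,-0.08,0,0,0],[0.026,0.256,-0.11,0,0,0]]' -1
python3 -m handwheel '[[0,0,-0.01,0,0,0],[0,0,-0.02,0,0,0],[0,0,-0.04,0,0,0],[0,0,-0.06,0,0,0],[0,0,-0.08,0,0,0],[0,0,-0.1,0,0,0],[0,0,-0.109,0,0,0],[0,0,-0.109,0,0,0]]'
python3 -c "
from an import *
im,d,s=cap('wrist');print(s['position'],s['opening'],s['force'])"
```

```text
time_s: 11.22
position: [0.474, -0.1194, 0.313]
tcp_rot: [[-0.996, 0.084, 0.004], [0.084, 0.996, -0.0], [-0.004, -0.0, -1.0]]
force: [0.2, -0.4, -0.3]
opening: 0.003
grasp_force: 0.0
time_s: 11.88
position: [0.4718, -0.122, 0.2009]
tcp_rot: [[-0.996, 0.087, -0.006], [0.087, 0.996, 0.003], [0.006, 0.002, -1.0]]
force: [0.8, -0.0, 0.1]
opening: 0.005
grasp_force: 0.0
[ 0.472 -0.122  0.201] 0.00474729497693476 [ 0.793 -0.047  0.138]
```

```bash
python3 -m handwheel '[[0,0.004,0,0,0,0],[0.001,0.008,0,0,0,0],[0.001,0.012,0,0,0,0],[0.001,0.015,0,0,0,0],[0.002,0.018,0,0,0,0],[0.002,0.021,0,0,0,0],[0.002,0.024,0,0,0,0],[0.002,0.028,0,0,0,0]]'
python3 -m handwheel '[[0,0.003,0,0,0,0],[0,0.006,0,0,0,0],[0.001,0.01,-0.001,0,0,0],[0.001,0.013,-0.001,0,0,0],[0.001,0.016,-0.002,0,0,0],[0.002,0.02,-0.002,0,0,0],[0.002,0.023,-0.003,0,0,0],[0.002,0.026,-0.003,0,0,0]]'
python3 -m handwheel '[[0,0.002,-0.001,0,0,0],[0,0.004,-0.002,0,0,0],[0,0.006,-0.003,0,0,0],[0.001,0.008,-0.004,0,0,0],[0.001,0.01,-0.005,0,0,0],[0.001,0.012,-0.006,0,0,0],[0.001,0.013,-0.007,0,0,0],[0.001,0.014,-0.008,0,0,0]]'
python3 - <<'E'
from an import *
im,d,s=cap('side');cv2.imwrite('pics/p1.png',cv2.resize(im[100:260,260:460],None,fx=3,fy=3))
print(s['position'],s['force'])
E
```

```text
time_s: 12.6
position: [0.4762, -0.0967, 0.2042]
tcp_rot: [[-0.996, 0.085, 0.002], [0.085, 0.996, -0.005], [-0.003, -0.005, -1.0]]
force: [0.0, -7.0, -3.2]
opening: 0.006
grasp_force: 3.6
time_s: 13.27
position: [0.4784, -0.0708, 0.201]
tcp_rot: [[-0.996, 0.085, 0.002], [0.085, 0.996, -0.005], [-0.003, -0.005, -1.0]]
force: [0.6, -8.2, -3.3]
opening: 0.004
grasp_force: 3.8
time_s: 13.93
position: [0.4796, -0.0566, 0.1931]
tcp_rot: [[-0.996, 0.085, 0.003], [0.085, 0.996, -0.005], [-0.003, -0.004, -1.0]]
force: [0.6, -6.9, -0.2]
opening: 0.003
grasp_force: 3.3
[ 0.48  -0.057  0.193] [ 0.621 -6.85  -0.18 ]
```

View pics/p1.png

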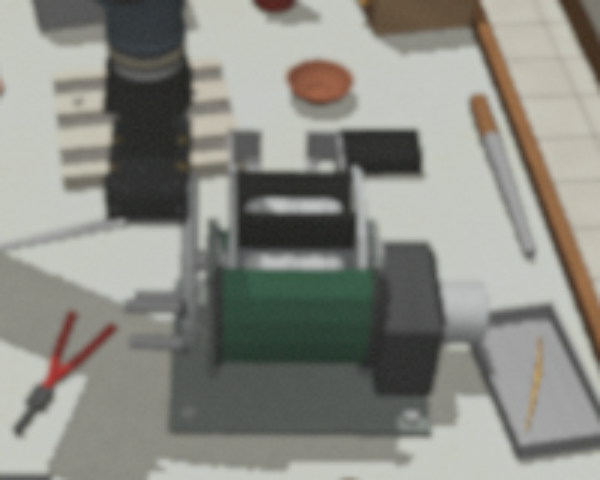

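Two cases show in the barrel, at (295,205) and (310,262), with the vanes turned. Continuing slowly.

```bash
python3 -m handwheel '[[0,0.001,-0.001,0,0,0],[0,0.003,-0.001,0,0,0],[0,0.004,-0.002,0,0,0],[0,0.005,-0.002,0,0,0],[0.001,0.006,-0.003,0,0,0],[0.001,0.008,-0.003,0,0,0],[0.001,0.009,-0.004,0,0,0],[0.001,0.01,-0.005,0,0,0]]'
cat > chk.py <<'E'
from an import *
import sys
C=np.array([.6296,.097])
def case(P,im,px,lo=.055,hi=.1):
    ex=np.array([.996,-.088]);ey=np.array([.088,.996]);D=P[:,:2]-C
    k=(abs(D@ex)<.053)&(abs(D@ey)<.018)&(P[:,2]>lo)&(P[:,2]<hi);return P[k],px[k]
if __name__=='__main__':
    for n in sys.argv[1:]:
        im,d,s=cap(n);px,P=cloud(n,d,s);q,p=case(P,im,px)
        print(n,len(q),len(q) and (np.median(q,0),np.percentile(q,[2,98],0).ravel()),[ (np.round(m['position']),round(m['conf'],2)) for m in models.spot_in('case1',n)[:6]])
        c=proj(n,[.6296,.097,.07],s)[0].astype(int);print(c)
    print('board',board(P,(.479,.292)) if n!='x' else '')
E
python3 chk.py scene side
python3 - <<'E'
from an import *
im,d,s=cap('scene');cv2.imwrite('pics/p2.png',cv2.resize(im[150:310,280:480],None,fx=3,fy=3))
E
```

```text
time_s: 14.65
position: [0.4802, -0.0471, 0.188]
tcp_rot: [[-0.996, 0.084, 0.002], [0.084, 0.996, -0.006], [-0.002, -0.005, -1.0]]
force: [0.1, -9.8, -2.8]
opening: 0.003
grasp_force: 4.5
scene 33 (array([0.599, 0.106, 0.059]), array([0.59 , 0.084, 0.055, 0.608, 0.117, 0.065])) [(array([293., 300.]), 0.86), (array([211., 230.]), 0.78), (array([332., 214.]), 0.67), (array([350., 205.]), 0.63), (array([170., 291.]), 0.57)]
[396 220]
side 0 0 [(array([386., 267.]), 0.92), (array([250., 301.]), 0.76), (array([359., 184.]), 0.73), (array([313., 376.]), 0.61)]
[354 159]
board (array([0.396, 0.334]), array([0.112, 0.062]), 90.0, np.float64(0.02054154743355885))
```

View pics/p2.png

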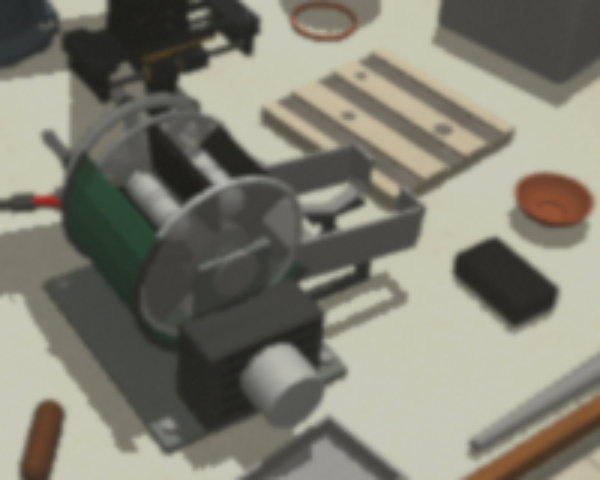

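The cradle is empty: the first compartment held nothing. Cases show in the next two compartments, at (215,170) and (160,195). Now I'll go behind pin 2.

```bash
python3 -m handwheel '[[0,-0.005,0.03,0,0,0],[0,-0.006,0.07,0,0,0],[-0.002,-0.01,0.09,0,0,0],[-0.005,-0.04,0.09,0,0,0],[-0.007,-0.079,0.09,0,0,0],[-0.007,-0.079,0.07,0,0,0],[-0.007,-0.079,0.04,0,0,0],[-0.007,-0.079,0.013,0,0,0]]'
python3 -m handwheel '[[0,0.004,0,0,0,0],[0.001,0.008,0,0,0,0],[0.001,0.012,0,0,0,0],[0.001,0.015,0,0,0,0],[0.002,0.018,0,0,0,0],[0.002,0.021,0,0,0,0],[0.002,0.024,0,0,0,0],[0.002,0.028,0,0,0,0]]'
python3 -m handwheel '[[0,0.003,0,0,0,0],[0,0.006,0,0,0,0],[0.001,0.01,-0.001,0,0,0],[0.001,0.013,-0.001,0,0,0],[0.001,0.016,-0.002,0,0,0],[0.002,0.02,-0.002,0,0,0],[0.002,0.023,-0.003,0,0,0],[0.002,0.026,-0.003,0,0,0]]'
python3 -m handwheel '[[0,0.002,-0.001,0,0,0],[0,0.004,-0.002,0,0,0],[0,0.006,-0.003,0,0,0],[0.001,0.008,-0.004,0,0,0],[0.001,0.01,-0.005,0,0,0],[0.001,0.012,-0.006,0,0,0],[0.001,0.014,-0.007,0,0,0],[0.001,0.015,-0.008,0,0,0]]'
python3 chk.py scene
```

```text
time_s: 15.57
position: [0.473, -0.1246, 0.2008]
tcp_rot: [[-0.996, 0.088, 0.003], [0.088, 0.996, -0.001], [-0.004, -0.001, -1.0]]
force: [-0.2, -0.0, -0.9]
opening: 0.006
grasp_force: 0.0
time_s: 16.23
position: [0.4749, -0.0971, 0.201]
tcp_rot: [[-0.996, 0.085, 0.001], [0.085, 0.996, -0.004], [-0.002, -0.004, -1.0]]
force: [-0.4, -6.3, -1.5]
opening: 0.008
grasp_force: 3.1
time_s: 16.9
position: [0.4773, -0.0713, 0.198]
tcp_rot: [[-0.996, 0.085, 0.002], [0.085, 0.996, -0.004], [-0.002, -0.004, -1.0]]
force: [-0.3, -8.1, -2.4]
opening: 0.004
grasp_force: 3.5
time_s: 17.57
position: [0.4785, -0.0566, 0.1901]
tcp_rot: [[-0.996, 0.085, 0.003], [0.085, 0.996, -0.005], [-0.003, -0.004, -1.0]]
force: [-0.8, -7.9, 0.1]
opening: 0.005
grasp_force: 3.8
scene 36 (array([0.598, 0.105, 0.059]), array([0.585, 0.084, 0.055, 0.607, 0.117, 0.075])) [(array([211., 231.]), 0.81), (array([294., 296.]), 0.76), (array([173., 291.]), 0.68)]
[396 220]
board (array([0.481, 0.291]), array([0.223, 0.213]), 4.332313537597656, np.float64(0.020833240167362765))
```

```bash
python3 -m handwheel '[[0,0.002,-0.001,0,0,0],[0,0.003,-0.001,0,0,0],[0,0.005,-0.001,0,0,0],[0,0.006,-0.002,0,0,0],[0.001,0.008,-0.002,0,0,0],[0.001,0.009,-0.002,0,0,0],[0.001,0.01,-0.003,0,0,0],[0.001,0.012,-0.003,0,0,0]]'
python3 -m handwheel '[[0,0,0,0,0,0],[0,0,0,0,0,0],[0,0,0,0,0,0],[0,-0.004,0,0,0,0],[0,-0.006,0.03,0,0,0],[0,-0.006,0.06,0,0,0],[0,-0.006,0.1,0,0,0],[0,-0.006,0.14,0,0,0]]'
python3 chk.py scene side
python3 - <<'E'
from an import *
im,d,s=cap('scene');cv2.imwrite('pics/p3.png',cv2.resize(im[160:280,300:450],None,fx=3,fy=3))
E
```

```text
time_s: 18.33
position: [0.4795, -0.0462, 0.1869]
tcp_rot: [[-0.996, 0.084, 0.002], [0.084, 0.996, -0.008], [-0.003, -0.008, -1.0]]
force: [-0.7, -14.5, -4.8]
opening: 0.007
grasp_force: 6.7
time_s: 19.0
position: [0.4775, -0.0478, 0.3279]
tcp_rot: [[-0.996, 0.087, -0.002], [0.087, 0.996, 0.002], [0.002, 0.002, -1.0]]
force: [1.2, -0.8, 0.1]
opening: 0.003
grasp_force: 0.0
scene 170 (array([0.621, 0.087, 0.082]), array([0.589, 0.08 , 0.059, 0.659, 0.107, 0.088])) [(array([393., 218.]), 0.75), (array([212., 230.]), 0.71), (array([293., 301.]), 0.68), (array([169., 292.]), 0.64), (array([348., 206.]), 0.58)]
[396 220]
side 25 (array([0.626, 0.099, 0.085]), array([0.588, 0.093, 0.081, 0.664, 0.106, 0.089])) [(array([315., 374.]), 0.88), (array([388., 271.]), 0.7), (array([250., 298.]), 0.6)]
[354 159]
board (array([0.478, 0.289]), array([0.22 , 0.209]), 5.04245138168335, np.float64(0.020689207685703037))
```

View pics/p3.png

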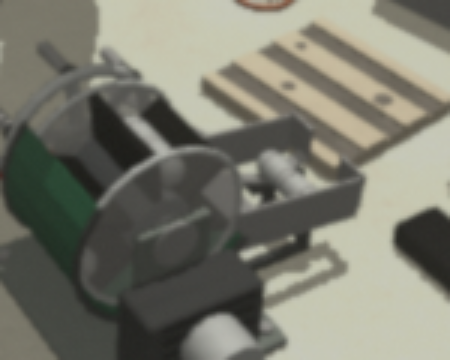

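The case at (290,172) lies in the cradle. I'll measure it from the wrist, two places.

```bash
python3 -m handwheel '[[0.01,0.02,0,0,0,0],[0.02,0.05,0,0,0,0],[0.03,0.08,0,0,0,0],[0.04,0.11,0,0,0,0],[0.06,0.14,0,0,0,0],[0.07,0.145,0,0,0,0],[0.07,0.145,0,0,0,0],[0.07,0.145,0,0,0,0]]' 0.4
cat > meas.py <<'E'
from chk import *
im,d,s=cap('wrist');px,P=cloud('wrist',d,s);q,p=case(P,im,px,.066,.1)
ex=np.array([.996,-.088]);ey=np.array([.088,.996])
print('tcp',s['position'],'n',len(q))
D=q[:,:2]-C;u=D@ex;v=D@ey
print('x_t range',np.percentile(u,[2,98]),'y_t',np.percentile(v,[2,98]),'ztop',np.percentile(q[:,2],98))
k=q[:,2]>np.percentile(q[:,2],98)-.006;print('crest',q[k].mean(0),cv2.minAreaRect((q[k][:,:2]*1000).astype(np.float32)))
m=models.tip_of('case1','wrist');print([(np.round(a['position']),round(a['conf'],2),atz('wrist',a['position'],.07,s)[0]) for a in m[:3]])
cv2.imwrite('pics/meas.png',im)
print('board',board(P,(.479,.292)))
E
python3 meas.py
python3 -m handwheel '[[0.005,0.005,-0.01,0,0,0],[0.01,0.01,-0.03,0,0,0],[0.015,0.01,-0.05,0,0,0],[0.02,0.01,-0.06,0,0,0],[0.02,0.01,-0.06,0,0,0],[0.02,0.01,-0.06,0,0,0],[0.02,0.01,-0.06,0,0,0],[0.02,0.01,-0.06,0,0,0]]' 0.4
python3 meas.py
```

```text
time_s: 19.92
position: [0.5472, 0.0966, 0.3243]
tcp_rot: [[-0.996, 0.085, -0.005], [0.085, 0.996, -0.0], [0.005, -0.001, -1.0]]
force: [-0.8, -0.5, -1.2]
opening: 0.532
grasp_force: 0.0
tcp [0.547 0.097 0.324] n 1131
x_t range [-0.048  0.02 ] y_t [-0.017  0.013] ztop 0.08599269708395978
crest [0.617 0.096 0.083] ((616.429443359375, 96.09027099609375), (23.980106353759766, 68.88539123535156), 85.74256896972656)
[(array([326., 228.]), 0.62, array([0.628, 0.096, 0.07 ]))]
board (array([0.479, 0.293]), array([0.222, 0.213]), 3.990912914276123, np.float64(0.021490952360386145))
time_s: 20.68
position: [0.5689, 0.106, 0.2676]
tcp_rot: [[-0.996, 0.087, 0.002], [0.087, 0.996, -0.0], [-0.002, 0.0, -1.0]]
force: [0.6, 0.2, 0.3]
opening: 0.7
grasp_force: 0.0
tcp [0.569 0.106 0.268] n 1472
x_t range [-0.048  0.017] y_t [-0.016  0.012] ztop 0.08581687057180415
crest [0.615 0.096 0.083] ((615.18994140625, 95.89382934570312), (23.89658546447754, 64.29716491699219), 85.27346801757812)
[(array([319., 226.]), 0.69, array([0.625, 0.099, 0.07 ])), (array([394., 284.]), 0.57, array([0.711, 0.186, 0.07 ]))]
board (array([0.481, 0.292]), array([0.218, 0.214]), 3.7517290115356445, np.float64(0.021565688881674927))
```

View pics/meas.png

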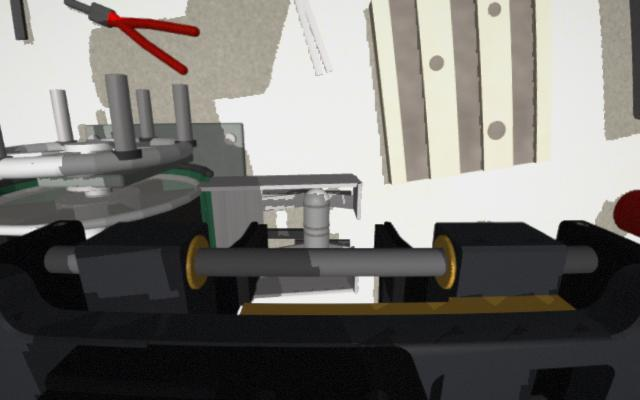

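The wrist view shows the case at (316,215) lying between the rails, centred at (0.629, 0.095), top at z 0.0858, so its centre is about 0.071 as expected. I'll grasp it.

```bash
python3 -m handwheel '[[0.02,-0.004,0,0,0,0],[0.04,-0.008,0,0,0,0],[0.06,-0.011,0,0,0,0],[0.06,-0.011,-0.03,0,0,0],[0.06,-0.011,-0.06,0,0,0],[0.06,-0.011,-0.09,0,0,0],[0.06,-0.011,-0.11,0,0,0],[0.06,-0.011,-0.11,0,0,0]]' 0.2
python3 -m handwheel '[[0,0,-0.01,0,0,0],[0,0,-0.02,0,0,0],[0,0,-0.03,0,0,0],[0,0,-0.04,0,0,0],[0,0,-0.05,0,0,0],[0,0,-0.06,0,0,0],[0,0,-0.07,0,0,0],[0,0,-0.072,0,0,0]]' 0.2
```

```text
time_s: 21.45
position: [0.6253, 0.0952, 0.1522]
tcp_rot: [[-0.996, 0.087, -0.009], [0.087, 0.996, 0.0], [0.009, -0.001, -1.0]]
force: [-0.4, -0.4, -0.5]
opening: 0.602
grasp_force: 0.0
time_s: 22.12
position: [0.6272, 0.0952, 0.0822]
tcp_rot: [[-0.996, 0.087, -0.003], [0.087, 0.996, 0.0], [0.003, -0.0, -1.0]]
force: [-0.3, -0.4, -0.3]
opening: 0.599
grasp_force: 0.0
```

```bash
python3 -m handwheel '[[0.002,0,0.006,0,0,0],[0.002,0,0.006,0,0,0],[0.002,0,0.006,0,0,0],[0.002,0,0.006,0,0,0],[0.002,0,0.006,0,0,0],[0.002,0,0.006,0,0,0],[0.002,0,0.006,0,0,0],[0.002,0,0.006,0,0,0]]' 0.2
python3 -m handwheel '[[0,0,0,0,0,0],[0,0,0,0,0,0],[0,0,0,0,0,0],[0,0,0,0,0,0],[0,0,0,0,0,0],[0,0,0,0,0,0],[0,0,0,0,0,0],[0,0,0,0,0,0]]' -1
```

```text
time_s: 22.78
position: [0.6304, 0.0953, 0.0905]
tcp_rot: [[-0.996, 0.087, 0.0], [0.087, 0.996, -0.0], [-0.0, 0.0, -1.0]]
force: [-0.4, -1.3, -0.2]
opening: 0.6
grasp_force: 0.0
time_s: 23.45
position: [0.6304, 0.0953, 0.0904]
tcp_rot: [[-0.996, 0.087, 0.0], [0.087, 0.996, 0.0], [-0.0, 0.0, -1.0]]
force: [-0.5, -0.2, -0.6]
opening: 0.335
grasp_force: 30.0
```

```bash
python3 -m handwheel '[[0,0,0,0,0,0],[0,0,0,0,0,0],[0,0,-0.0025,0,0,0],[0,0,-0.0025,0,0,0],[0,0,-0.0025,0,0,0],[0,0,-0.0025,0,0,0],[0,0,-0.0025,0,0,0],[0,0,-0.0025,0,0,0]]' 0
python3 -m handwheel '[[0,0,0,0,0,0],[0,0,0,0,0,0],[0,0,0,0,0,0],[0,0,0,0,0,0],[0,0,0.01,0,0,0],[0,0,0.03,0,0,0],[0,0,0.06,0,0,0],[0,0,0.1,0,0,0]]' -1
python3 -m handwheel '[[0,0.01,0.02,0,0,0],[0,0.03,0.02,0,0,0.02],[-0.02,0.06,0.02,0,0,0.04],[-0.05,0.09,0.02,0,0,0.06],[-0.08,0.12,0.02,0,0,0.075],[-0.11,0.155,0.02,0,0,0.078],[-0.13,0.19,0.02,0,0,0.078],[-0.154,0.22,0.02,0,0,0.078]]' -1
python3 -m handwheel '[[-0.001,0.015,-0.01,0,0,0],[-0.001,0.03,-0.02,0,0,0],[-0.001,0.046,-0.03,0,0,0],[-0.001,0.046,-0.04,0,0,0],[-0.001,0.046,-0.05,0,0,0],[-0.001,0.046,-0.06,0,0,0],[-0.001,0.046,-0.07,0,0,0],[-0.001,0.046,-0.07,0,0,0]]' -1
python3 - <<'E'
from an import *
im,d,s=cap('wrist');print(s['position'],s['opening']);px,P=cloud('wrist',d,s);print(board(P,(.479,.292)))
im,d,s=cap('scene');px,P=cloud('scene',d,s);print(board(P,(.479,.292)))
im,d,s=cap('side');cv2.imwrite('pics/pl1.png',cv2.resize(im[80:200,240:400],None,fx=3,fy=3))
E
```

```text
time_s: 24.12
position: [0.6305, 0.0952, 0.0879]
tcp_rot: [[-0.996, 0.087, 0.0], [0.087, 0.996, -0.0], [-0.0, -0.0, -1.0]]
force: [-0.5, -0.7, 0.5]
opening: 0.499
grasp_force: 0.0
time_s: 24.78
position: [0.6281, 0.0952, 0.1864]
tcp_rot: [[-0.996, 0.087, -0.007], [0.087, 0.996, 0.0], [0.007, -0.001, -1.0]]
force: [1.4, -0.9, -1.0]
opening: 0.335
grasp_force: 30.0
time_s: 25.45
position: [0.4762, 0.3157, 0.2087]
tcp_rot: [[-0.998, -0.068, 0.001], [-0.068, 0.998, 0.001], [-0.001, 0.001, -1.0]]
force: [0.3, 0.9, -0.9]
opening: 0.336
grasp_force: 30.0
time_s: 26.12
position: [0.4752, 0.3584, 0.1351]
tcp_rot: [[-0.998, -0.067, -0.005], [-0.067, 0.998, -0.003], [0.005, -0.002, -1.0]]
force: [-0.5, -0.8, -2.0]
opening: 0.338
grasp_force: 30.0
[0.475 0.358 0.135] 0.3378083844446045
(array([0.447, 0.319]), array([0.12 , 0.213]), 3.990912914276123, np.float64(0.021123859598705358))
(array([0.499, 0.321]), array([0.225, 0.215]), 4.548042297363281, np.float64(0.02091430858673371))
```

The board has been knocked to about (0.497, 0.322), confirmed by wrist and scene. Correcting the target.

```bash
python3 -m handwheel '[[0.006,0.012,0,0,0,0],[0.012,0.024,0,0,0,0],[0.016,0.034,0,0,0,0],[0.016,0.034,-0.02,0,0,0],[0.016,0.034,-0.04,0,0,0],[0.016,0.034,-0.06,0,0,0],[0.016,0.034,-0.07,0,0,0],[0.016,0.034,-0.07,0,0,0]]' -1
python3 - <<'E'
from an import *
im,d,s=cap('wrist','pl_w.png');print(s['position'],s['opening']);px,P=cloud('wrist',d,s);print(board(P,(.497,.322)))
im,d,s=cap('side');cv2.imwrite('pics/pl1.png',cv2.resize(im[80:200,240:400],None,fx=3,fy=3))
E
```

```text
time_s: 26.93
position: [0.4911, 0.3934, 0.0661]
tcp_rot: [[-0.998, -0.069, -0.004], [-0.069, 0.998, -0.002], [0.004, -0.002, -1.0]]
force: [-0.7, -0.5, -2.2]
opening: 0.334
grasp_force: 30.0
[0.491 0.393 0.066] 0.33379060336552074
(array([0.45 , 0.319]), array([0.126, 0.212]), 4.236394882202148, np.float64(0.021865595480118363))
```

View pics/pl_w.png

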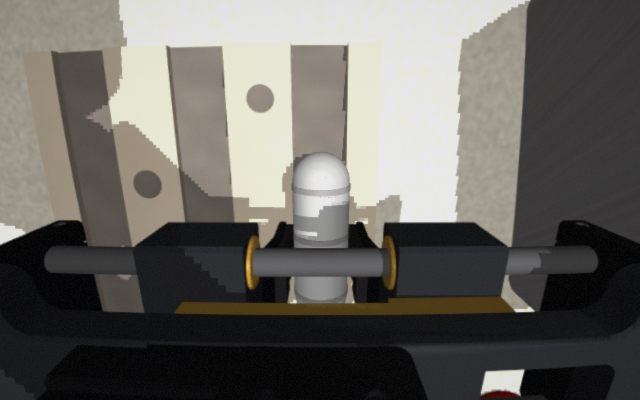

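The case at (320,230) is lined up over the right groove (columns 292–347). Lowering and releasing.

```bash
python3 -m handwheel '[[0,0,-0.004,0,0,0],[0,0,-0.008,0,0,0],[0,0,-0.012,0,0,0],[0,0,-0.015,0,0,0],[0,0,-0.015,0,0,0],[0,0,-0.015,0,0,0],[0,0,-0.015,0,0,0],[0,0,-0.015,0,0,0]]' -1

```

```text
time_s: 27.7
position: [0.4923, 0.3944, 0.0531]
tcp_rot: [[-0.998, -0.069, 0.0], [-0.069, 0.998, 0.0], [-0.0, 0.0, -1.0]]
force: [0.3, 0.2, -1.6]
opening: 0.332
grasp_force: 30.0
```

```bash
python3 -m handwheel '[[0,-0.001,-0.001,0,0,0],[0,-0.001,-0.002,0,0,0],[0,-0.001,-0.003,0,0,0],[0,-0.001,-0.003,0,0,0],[0,-0.001,-0.003,0,0,0],[0,-0.001,-0.003,0,0,0],[0,-0.001,-0.003,0,0,0],[0,-0.001,-0.003,0,0,0]]' -1
python3 -m handwheel '[[0,0,0,0,0,0],[0,0,0,0,0,0],[0,0,0,0,0,0],[0,0,0.02,0,0,0],[0,0,0.05,0,0,0],[0,0,0.09,0,0,0],[0,0,0.13,0,0,0],[-0.02,-0.03,0.17,0,0,0]]' 0.1
python3 -m handwheel '[[-0.01,-0.03,0.03,0,0,-0.02],[-0.02,-0.06,0.07,0,0,-0.04],[-0.03,-0.09,0.08,0,0,-0.06],[-0.04,-0.12,0.08,0,0,-0.078],[-0.04,-0.15,0.08,0,0,-0.078],[-0.04,-0.18,0.08,0,0,-0.078],[-0.04,-0.21,0.08,0,0,-0.078],[-0.04,-0.24,0.08,0,0,-0.078]]' -1
cat > bd.py <<'E'
from chk import *
B=None
for n in ['scene','wrist']:
    im,d,s=cap(n);px,P=cloud(n,d,s);b=board(P,(.497,.322));print(n,b)
    k=(P[:,2]>.034)&(P[:,2]<.06)&(np.hypot(P[:,0]-.497,P[:,1]-.322)<.16);q=P[k]
    a=np.radians(4.0);c=np.array([.497,.3215]);R=np.array([[np.cos(a),np.sin(a)],[-np.sin(a),np.cos(a)]])
    L=(q[:,:2]-c)@R.T
    for y in (-.07,0,.07):
        t=abs(L[:,1]-y)<.03
        if t.sum()>10: print('case near groove',y,t.sum(),np.percentile(L[t],[2,98],0).ravel(),q[t,2].max())
    q,p=case(P,im,px);print('cradle n',len(q), len(q) and np.percentile(q[:,2],95))
print(s['position'],s['opening'])
E
python3 bd.py
```

```text
time_s: 28.37
position: [0.4922, 0.3932, 0.0504]
tcp_rot: [[-0.998, -0.069, 0.0], [-0.069, 0.998, -0.0], [-0.0, -0.0, -1.0]]
force: [-1.1, -1.9, 4.6]
opening: 0.334
grasp_force: 30.0
time_s: 29.03
position: [0.4809, 0.3736, 0.2141]
tcp_rot: [[-0.997, -0.07, 0.009], [-0.07, 0.998, 0.006], [-0.01, 0.005, -1.0]]
force: [1.2, 0.6, 1.1]
opening: 0.548
grasp_force: 0.0
time_s: 29.7
position: [0.4364, 0.1289, 0.2909]
tcp_rot: [[-0.996, 0.086, 0.001], [0.086, 0.996, 0.0], [-0.001, 0.0, -1.0]]
force: [1.3, 0.4, -0.7]
opening: 0.046
grasp_force: 0.0
scene (array([0.499, 0.321]), array([0.225, 0.214]), 4.969740390777588, np.float64(0.020910712309500035))
case near groove 0.07 142 [-0.039  0.052  0.043  0.081] 0.05396132463714254
cradle n 33 0.06289106789024335
wrist (array([0.485, 0.321]), array([0.199, 0.212]), 3.066485643386841, np.float64(0.021663186195112094))
case near groove 0.07 1421 [-0.048  0.057  0.037  0.082] 0.050053473610263965
cradle n 9 0.05967163547497417
[0.437 0.125 0.291] 0.03095345885371679
```

The case lies in the groove (y ≈ +70 mm, top 0.047–0.05). Next push, pin 3.

```bash
python3 -m handwheel '[[0,-0.03,0.01,0,0,0],[0.01,-0.06,0.01,0,0,0],[0.02,-0.1,0.01,0,0,0],[0.03,-0.14,0.01,0,0,0],[0.036,-0.18,0.01,0,0,0],[0.036,-0.21,0.01,0,0,0],[0.036,-0.249,0.01,0,0,0],[0.036,-0.249,0,0,0,0]]' -1
python3 -m handwheel '[[0,0,-0.01,0,0,0],[0,0,-0.02,0,0,0],[0,0,-0.04,0,0,0],[0,0,-0.06,0,0,0],[0,0,-0.08,0,0,0],[0,0,-0.09,0,0,0],[0,0,-0.09,0,0,0],[0,0,-0.09,0,0,0]]' -1
```

```text
time_s: 30.47
position: [0.4756, -0.1254, 0.2923]
tcp_rot: [[-0.996, 0.092, 0.006], [0.091, 0.996, -0.006], [-0.007, -0.005, -1.0]]
force: [0.5, 1.1, -0.3]
opening: 0.004
grasp_force: 0.0
time_s: 31.13
position: [0.4733, -0.1192, 0.2003]
tcp_rot: [[-0.996, 0.086, -0.0], [0.086, 0.996, -0.001], [0.0, -0.001, -1.0]]
force: [0.3, -4.0, -0.6]
opening: 0.005
grasp_force: 1.7
```

```bash
python3 -m handwheel '[[0,0.003,0,0,0,0],[0.001,0.006,0,0,0,0],[0.001,0.009,0,0,0,0],[0.001,0.012,0,0,0,0],[0.001,0.015,0,0,0,0],[0.002,0.018,0,0,0,0],[0.002,0.021,0,0,0,0],[0.002,0.025,0,0,0,0]]'
python3 -m handwheel '[[0,0.003,0,0,0,0],[0,0.006,0,0,0,0],[0.001,0.009,-0.001,0,0,0],[0.001,0.012,-0.001,0,0,0],[0.001,0.015,-0.002,0,0,0],[0.002,0.018,-0.002,0,0,0],[0.002,0.021,-0.003,0,0,0],[0.002,0.024,-0.003,0,0,0]]'
python3 -m handwheel '[[0,0.002,-0.001,0,0,0],[0,0.004,-0.002,0,0,0],[0,0.006,-0.003,0,0,0],[0.001,0.008,-0.004,0,0,0],[0.001,0.009,-0.005,0,0,0],[0.001,0.011,-0.006,0,0,0],[0.001,0.012,-0.007,0,0,0],[0.001,0.014,-0.008,0,0,0]]'
python3 -m handwheel '[[0,0.002,-0.001,0,0,0],[0,0.003,-0.001,0,0,0],[0,0.005,-0.001,0,0,0],[0,0.006,-0.002,0,0,0],[0.001,0.008,-0.002,0,0,0],[0.001,0.009,-0.002,0,0,0],[0.001,0.01,-0.003,0,0,0],[0.001,0.012,-0.003,0,0,0]]'
python3 -m handwheel '[[0,0,0,0,0,0],[0,0,0,0,0,0],[0,0,0,0,0,0],[0,-0.004,0,0,0,0],[0,-0.006,0.03,0,0,0],[0,-0.006,0.06,0,0,0],[0,-0.006,0.1,0,0,0],[0,-0.006,0.14,0,0,0]]'
python3 chk.py scene side
```

```text
time_s: 31.8
position: [0.4755, -0.095, 0.2014]
tcp_rot: [[-0.996, 0.086, 0.002], [0.086, 0.996, -0.003], [-0.002, -0.003, -1.0]]
force: [-0.4, -7.8, -2.2]
opening: 0.006
grasp_force: 3.3
time_s: 32.47
position: [0.4775, -0.0711, 0.1983]
tcp_rot: [[-0.996, 0.085, 0.002], [0.085, 0.996, -0.003], [-0.002, -0.003, -1.0]]
force: [-0.4, -7.3, -1.9]
opening: 0.007
grasp_force: 3.5
time_s: 33.13
position: [0.4787, -0.0573, 0.1905]
tcp_rot: [[-0.996, 0.085, 0.002], [0.085, 0.996, -0.004], [-0.003, -0.004, -1.0]]
force: [-0.1, -10.1, -3.0]
opening: 0.009
grasp_force: 4.4
time_s: 33.8
position: [0.4797, -0.0464, 0.1873]
tcp_rot: [[-0.996, 0.084, 0.002], [0.084, 0.996, -0.006], [-0.002, -0.006, -1.0]]
force: [-0.6, -13.0, -3.4]
opening: 0.002
grasp_force: 6.1
time_s: 34.47
position: [0.4778, -0.0486, 0.3283]
tcp_rot: [[-0.996, 0.086, -0.002], [0.086, 0.996, 0.003], [0.002, 0.002, -1.0]]
force: [0.8, -0.3, 0.7]
opening: 0.008
grasp_force: 0.0
scene 167 (array([0.622, 0.088, 0.082]), array([0.587, 0.08 , 0.062, 0.659, 0.105, 0.089])) [(array([434., 179.]), 0.73), (array([329., 212.]), 0.68), (array([212., 230.]), 0.67), (array([171., 292.]), 0.66), (array([293., 298.]), 0.56), (array([394., 219.]), 0.47)]
[396 220]
side 25 (array([0.626, 0.098, 0.085]), array([0.588, 0.095, 0.082, 0.665, 0.104, 0.089])) [(array([314., 377.]), 0.95), (array([387., 268.]), 0.89), (array([359., 187.]), 0.81), (array([249., 301.]), 0.57), (array([339., 174.]), 0.5)]
[354 159]
board (array([0.498, 0.298]), array([0.218, 0.169]), 4.39870548248291, np.float64(0.02036157262109839))
```

Second case is in the cradle. Measure and grasp.

```bash
python3 -m handwheel '[[0.01,0.02,0,0,0,0],[0.02,0.05,0,0,0,0],[0.03,0.08,0,0,0,0],[0.04,0.11,-0.01,0,0,0],[0.06,0.14,-0.02,0,0,0],[0.08,0.15,-0.04,0,0,0],[0.09,0.15,-0.06,0,0,0],[0.09,0.15,-0.06,0,0,0]]' 0.2
python3 meas.py
```

```text
time_s: 35.33
position: [0.5668, 0.1015, 0.2609]
tcp_rot: [[-0.996, 0.085, -0.011], [0.085, 0.996, 0.001], [0.011, -0.0, -1.0]]
force: [-0.8, -0.4, 0.0]
opening: 0.524
grasp_force: 0.0
tcp [0.567 0.102 0.261] n 1413
x_t range [-0.049  0.009] y_t [-0.016  0.013] ztop 0.08595252050311855
crest [0.611 0.097 0.083] ((610.9113159179688, 96.6806640625), (23.80002784729004, 58.514808654785156), 84.18524169921875)
[(array([316., 230.]), 0.83, array([0.623, 0.091, 0.07 ])), (array([562.,  92.]), 0.76, array([0.491, 0.368, 0.07 ]))]
board (array([0.497, 0.323]), array([0.222, 0.213]), 3.990912914276123, np.float64(0.021707718038096235))
```

```bash
python3 -m handwheel '[[0.02,-0.003,0,0,0,0],[0.04,-0.006,0,0,0,0],[0.061,-0.006,0,0,0,0],[0.061,-0.006,-0.03,0,0,0],[0.061,-0.006,-0.06,0,0,0],[0.061,-0.006,-0.09,0,0,0],[0.061,-0.006,-0.11,0,0,0],[0.061,-0.006,-0.11,0,0,0]]' 0.2
python3 -m handwheel '[[0,0,-0.01,0,0,0],[0,0,-0.02,0,0,0],[0,0,-0.03,0,0,0],[0,0,-0.04,0,0,0],[0,0,-0.05,0,0,0],[0,0,-0.06,0,0,0],[0,0,-0.065,0,0,0],[0,0,-0.065,0,0,0]]' 0.2
python3 -m handwheel '[[0,0,0,0,0,0],[0,0,0,0,0,0],[0,0,0,0,0,0],[0,0,0,0,0,0],[0,0,0,0,0,0],[0,0,0,0,0,0],[0,0,0,0,0,0],[0,0,0,0,0,0]]' 0.2
```

```text
time_s: 36.1
position: [0.6258, 0.0934, 0.1533]
tcp_rot: [[-0.996, 0.088, -0.01], [0.088, 0.996, 0.0], [0.01, -0.0, -1.0]]
force: [-1.3, 0.3, -1.1]
opening: 0.603
grasp_force: 0.0
time_s: 36.77
position: [0.6287, 0.0941, 0.0901]
tcp_rot: [[-0.996, 0.087, -0.003], [0.087, 0.996, 0.0], [0.003, -0.0, -1.0]]
force: [-0.5, -0.2, -0.2]
opening: 0.597
grasp_force: 0.0
time_s: 37.43
position: [0.6297, 0.0941, 0.092]
tcp_rot: [[-0.996, 0.087, 0.0], [0.087, 0.996, -0.0], [-0.0, 0.0, -1.0]]
force: [0.2, 0.5, 0.8]
opening: 0.602
grasp_force: 0.0
```

```bash
python3 -m handwheel '[[0,0.001,-0.002,0,0,0],[0,0.001,-0.0045,0,0,0],[0,0.001,-0.0045,0,0,0],[0,0.001,-0.0045,0,0,0],[0,0.001,-0.0045,0,0,0],[0,0.001,-0.0045,0,0,0],[0,0.001,-0.0045,0,0,0],[0,0.001,-0.0045,0,0,0]]' 0
python3 -m handwheel '[[0,0,0,0,0,0],[0,0,0,0,0,0],[0,0,0,0,0,0],[0,0,0,0,0,0],[0,0,0.01,0,0,0],[0,0,0.03,0,0,0],[0,0,0.06,0,0,0],[0,0,0.1,0,0,0]]' -1
python3 -m handwheel '[[0,0.01,0.02,0,0,0],[0,0.03,0.02,0,0,0.02],[-0.02,0.06,0.02,0,0,0.04],[-0.05,0.09,0.02,0,0,0.06],[-0.08,0.12,0.02,0,0,0.075],[-0.11,0.155,0.02,0,0,0.078],[-0.13,0.19,0.02,0,0,0.078],[-0.133,0.228,0.02,0,0,0.078]]' -1
python3 -m handwheel '[[0,0,-0.02,0,0,0],[0,0,-0.04,0,0,0],[0,0,-0.06,0,0,0],[0,0,-0.08,0,0,0],[0,0,-0.1,0,0,0],[0,0,-0.12,0,0,0],[0,0,-0.14,0,0,0],[0,0,-0.14,0,0,0]]' -1
python3 - <<'E'
from an import *
im,d,s=cap('wrist','pl_w2.png');print(s['position'],s['opening']);px,P=cloud('wrist',d,s);print(board(P,(.497,.322)))
im,d,s=cap('scene');px,P=cloud('scene',d,s);print(board(P,(.497,.322)))
E
```

```text
time_s: 38.1
position: [0.6297, 0.0951, 0.0874]
tcp_rot: [[-0.996, 0.087, 0.0], [0.087, 0.996, -0.0], [-0.0, -0.0, -1.0]]
force: [1.0, 0.7, 0.0]
opening: 0.499
grasp_force: 0.0
time_s: 38.77
position: [0.6275, 0.095, 0.1861]
tcp_rot: [[-0.996, 0.087, -0.007], [0.087, 0.996, 0.0], [0.007, -0.001, -1.0]]
force: [0.9, -0.1, -0.8]
opening: 0.333
grasp_force: 30.0
time_s: 39.43
position: [0.4918, 0.3225, 0.2078]
tcp_rot: [[-0.998, -0.069, -0.005], [-0.069, 0.998, -0.002], [0.005, -0.002, -1.0]]
force: [0.8, -0.2, 0.5]
opening: 0.336
grasp_force: 30.0
time_s: 40.1
position: [0.4945, 0.3215, 0.0644]
tcp_rot: [[-0.998, -0.069, -0.006], [-0.069, 0.998, -0.003], [0.007, -0.002, -1.0]]
force: [-0.2, -0.2, -0.4]
opening: 0.333
grasp_force: 30.0
[0.494 0.322 0.064] 0.3333326020182566
(array([0.44 , 0.318]), array([0.106, 0.213]), 3.945185899734497, np.float64(0.022054479161286722))
(array([0.499, 0.321]), array([0.224, 0.213]), 4.467158794403076, np.float64(0.02084538933569835))
```

View pics/pl_w2.png

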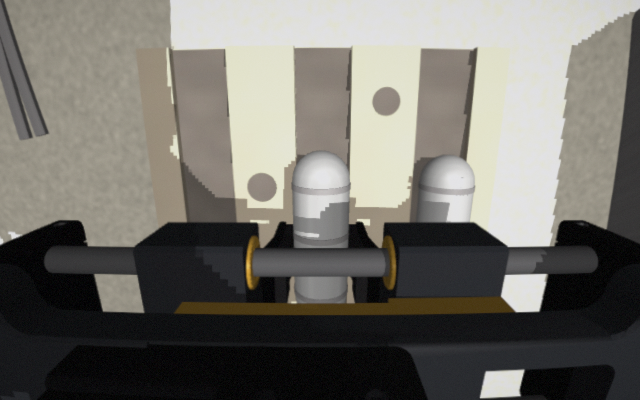

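The case at (320,230) is lined up over the middle groove (294–350), and case one lies at (446,195). Lowering.

```bash
python3 -m handwheel '[[0,0.001,-0.004,0,0,0],[0,0.001,-0.008,0,0,0],[0,0.001,-0.012,0,0,0],[0,0.001,-0.015,0,0,0],[0,0.001,-0.016,0,0,0],[0,0.001,-0.017,0,0,0],[0,0.001,-0.017,0,0,0],[0,0.001,-0.017,0,0,0]]' -1
```

```text
time_s: 40.87
position: [0.4968, 0.3236, 0.0504]
tcp_rot: [[-0.998, -0.069, 0.0], [-0.069, 0.998, 0.0], [-0.0, 0.0, -1.0]]
force: [-0.1, 0.7, -0.6]
opening: 0.335
grasp_force: 30.0
```

```bash
python3 -m handwheel '[[0,0,-0.001,0,0,0],[0,0,-0.001,0,0,0],[0,0,-0.001,0,0,0],[0,0,0.02,0,0,0],[0,0,0.05,0,0,0],[0,0,0.09,0,0,0],[0,0,0.13,0,0,0],[-0.02,0,0.17,0,0,0]]' 0.1
python3 -m handwheel '[[-0.01,-0.03,0.03,0,0,-0.02],[-0.02,-0.06,0.07,0,0,-0.04],[-0.03,-0.09,0.08,0,0,-0.06],[-0.04,-0.12,0.08,0,0,-0.078],[-0.04,-0.15,0.08,0,0,-0.078],[-0.04,-0.18,0.08,0,0,-0.078],[-0.04,-0.2,0.08,0,0,-0.078],[-0.04,-0.2,0.08,0,0,-0.078]]' -1
python3 bd.py
```

```text
time_s: 41.53
position: [0.4817, 0.3238, 0.2202]
tcp_rot: [[-0.998, -0.068, 0.006], [-0.068, 0.998, 0.002], [-0.006, 0.001, -1.0]]
force: [0.5, 0.2, 1.1]
opening: 0.548
grasp_force: 0.0
time_s: 42.2
position: [0.4379, 0.1207, 0.298]
tcp_rot: [[-0.996, 0.09, 0.0], [0.09, 0.996, -0.001], [-0.001, -0.001, -1.0]]
force: [0.3, -0.1, -0.1]
opening: 0.05
grasp_force: 0.0
scene (array([0.499, 0.32 ]), array([0.226, 0.213]), 4.830420017242432, np.float64(0.02109563907595524))
case near groove 0 150 [-0.041 -0.017  0.045  0.01 ] 0.05261943343573727
case near groove 0.07 141 [-0.04   0.053  0.044  0.081] 0.051682697278284895
cradle n 39 0.0660352433031349
wrist (array([0.489, 0.322]), array([0.207, 0.212]), 3.990912914276123, np.float64(0.021836048627183913))
case near groove 0 1419 [-0.049 -0.013  0.037  0.014] 0.049741517618989706
case near groove 0.07 1368 [-0.048  0.057  0.037  0.081] 0.04939674192730936
cradle n 13 0.05944331436892689
[0.438 0.122 0.298] 0.028859753042727306
```

```bash
python3 -m handwheel '[[0,-0.03,0.01,0,0,0],[0.01,-0.06,0.01,0,0,0],[0.02,-0.1,0.01,0,0,0],[0.03,-0.14,0.01,0,0,0],[0.035,-0.18,0.01,0,0,0],[0.035,-0.22,0.01,0,0,0],[0.035,-0.249,0.01,0,0,0],[0.035,-0.249,0,0,0,0]]' -1
python3 -m handwheel '[[0,0,-0.01,0,0,0],[0,0,-0.02,0,0,0],[0,0,-0.04,0,0,0],[0,0,-0.06,0,0,0],[0,0,-0.08,0,0,0],[0,0,-0.097,0,0,0],[0,0,-0.097,0,0,0],[0,0,-0.097,0,0,0]]' -1
python3 -m handwheel '[[0,0.003,0,0,0,0],[0.001,0.006,0,0,0,0],[0.001,0.009,0,0,0,0],[0.001,0.012,0,0,0,0],[0.001,0.015,0,0,0,0],[0.002,0.018,0,0,0,0],[0.002,0.021,0,0,0,0],[0.002,0.025,0,0,0,0]]'
python3 -m handwheel '[[0,0.003,0,0,0,0],[0,0.006,0,0,0,0],[0.001,0.009,-0.001,0,0,0],[0.001,0.012,-0.001,0,0,0],[0.001,0.015,-0.002,0,0,0],[0.002,0.018,-0.002,0,0,0],[0.002,0.021,-0.003,0,0,0],[0.002,0.024,-0.003,0,0,0]]'
```

```text
time_s: 42.97
position: [0.476, -0.1304, 0.2991]
tcp_rot: [[-0.996, 0.09, 0.006], [0.09, 0.996, -0.005], [-0.006, -0.004, -1.0]]
force: [0.8, 0.1, -0.3]
opening: 0.004
grasp_force: 0.0
time_s: 43.63
position: [0.4733, -0.1243, 0.2]
tcp_rot: [[-0.996, 0.085, -0.002], [0.085, 0.996, 0.001], [0.002, 0.001, -1.0]]
force: [0.2, 0.0, -0.0]
opening: 0.003
grasp_force: 0.0
time_s: 44.3
position: [0.4764, -0.1021, 0.2027]
tcp_rot: [[-0.996, 0.085, 0.004], [0.085, 0.996, -0.005], [-0.004, -0.005, -1.0]]
force: [-1.1, -5.0, 1.0]
opening: 0.009
grasp_force: 3.1
time_s: 44.97
position: [0.4786, -0.078, 0.1992]
tcp_rot: [[-0.996, 0.085, 0.004], [0.085, 0.996, -0.005], [-0.005, -0.004, -1.0]]
force: [0.8, -6.6, -2.2]
opening: 0.002
grasp_force: 3.0
```

```bash
python3 -m handwheel '[[0,0.003,-0.001,0,0,0],[0,0.006,-0.002,0,0,0],[0,0.008,-0.003,0,0,0],[0.001,0.01,-0.004,0,0,0],[0.001,0.013,-0.005,0,0,0],[0.001,0.015,-0.006,0,0,0],[0.001,0.017,-0.007,0,0,0],[0.001,0.019,-0.008,0,0,0]]'
python3 -m handwheel '[[0,0.002,-0.001,0,0,0],[0,0.004,-0.001,0,0,0],[0,0.005,-0.001,0,0,0],[0,0.007,-0.002,0,0,0],[0,0.008,-0.002,0,0,0],[0,0.01,-0.002,0,0,0],[0,0.011,-0.003,0,0,0],[0,0.013,-0.003,0,0,0]]'
python3 -m handwheel '[[0,0,0,0,0,0],[0,0,0,0,0,0],[0,0,0,0,0,0],[0,-0.004,0,0,0,0],[0,-0.006,0.03,0,0,0],[0,-0.006,0.06,0,0,0],[0,-0.006,0.1,0,0,0],[0,-0.006,0.14,0,0,0]]'
python3 chk.py scene side
```

```text
time_s: 45.63
position: [0.48, -0.0595, 0.1911]
tcp_rot: [[-0.996, 0.085, 0.005], [0.085, 0.996, -0.006], [-0.005, -0.005, -1.0]]
force: [0.8, -8.2, -2.2]
opening: 0.008
grasp_force: 3.8
time_s: 46.3
position: [0.48, -0.0473, 0.188]
tcp_rot: [[-0.996, 0.084, 0.005], [0.084, 0.996, -0.007], [-0.005, -0.007, -1.0]]
force: [-0.1, -11.6, -3.7]
opening: 0.005
grasp_force: 5.3
time_s: 46.97
position: [0.4775, -0.0497, 0.3288]
tcp_rot: [[-0.996, 0.087, -0.0], [0.087, 0.996, 0.001], [0.0, 0.001, -1.0]]
force: [1.0, -1.1, -0.2]
opening: 0.007
grasp_force: 0.0
scene 33 (array([0.6  , 0.105, 0.059]), array([0.592, 0.084, 0.055, 0.609, 0.117, 0.064])) [(array([170., 290.]), 0.66), (array([429., 180.]), 0.65), (array([213., 234.]), 0.53), (array([420., 184.]), 0.52), (array([293., 297.]), 0.52), (array([349., 204.]), 0.43)]
[396 220]
side 0 0 [(array([250., 300.]), 0.68), (array([388., 268.]), 0.58), (array([315., 134.]), 0.48)]
[354 159]
board (array([0.499, 0.293]), array([0.218, 0.159]), 3.468229293823242, np.float64(0.020513388817291145))
```

```bash
python3 - <<'E'
from an import *
im,d,s=cap('scene');im2,d2,s2=cap('side')
a=cv2.resize(im[160:280,300:450],None,fx=2.6,fy=2.6);b=cv2.resize(im2[120:240,300:450],None,fx=2.6,fy=2.6)
cv2.imwrite('pics/p4.png',np.hstack([a,b]))
E
```

```text
(no output)
```

View pics/p4.png

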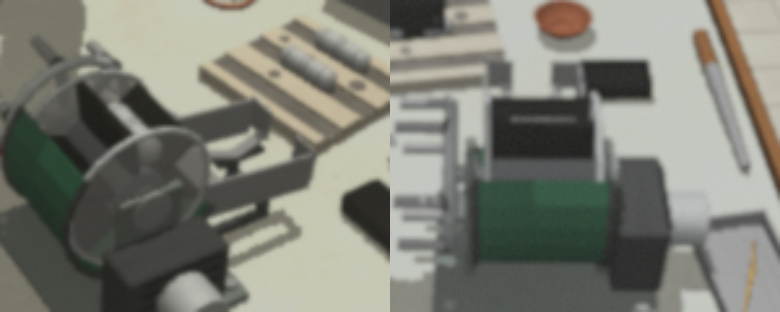

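The cradle is empty; the barrel still shows a bright case at (125,115). I'll push pin 5 in stages and check early for a late roller.

```bash
python3 -m handwheel '[[0,-0.02,0,0,0,0],[-0.003,-0.05,0,0,0,0],[-0.005,-0.075,0,0,0,0],[-0.005,-0.075,-0.03,0,0,0],[-0.005,-0.075,-0.06,0,0,0],[-0.005,-0.075,-0.09,0,0,0],[-0.005,-0.075,-0.12,0,0,0],[-0.005,-0.075,-0.13,0,0,0]]' -1
python3 -m handwheel '[[0,0.003,0,0,0,0],[0.001,0.006,0,0,0,0],[0.001,0.009,0,0,0,0],[0.001,0.012,0,0,0,0],[0.001,0.015,0,0,0,0],[0.002,0.018,0,0,0,0],[0.002,0.021,0,0,0,0],[0.002,0.025,0,0,0,0]]'
python3 chk.py scene
```

```text
time_s: 47.93
position: [0.4702, -0.1248, 0.1919]
tcp_rot: [[-0.996, 0.087, -0.008], [0.087, 0.996, 0.003], [0.009, 0.002, -1.0]]
force: [-0.1, -3.9, 3.9]
opening: 0.005
grasp_force: 2.6
time_s: 48.6
position: [0.4743, -0.1012, 0.1955]
tcp_rot: [[-0.996, 0.086, -0.003], [0.086, 0.996, -0.001], [0.003, -0.001, -1.0]]
force: [-0.6, -5.5, -2.7]
opening: 0.004
grasp_force: 2.6
scene 30 (array([0.599, 0.103, 0.058]), array([0.59 , 0.084, 0.056, 0.609, 0.116, 0.063])) [(array([292., 298.]), 0.73), (array([432., 177.]), 0.68), (array([211., 232.]), 0.62), (array([173., 288.]), 0.6), (array([417., 186.]), 0.44)]
[396 220]
board (array([0.499, 0.32 ]), array([0.225, 0.214]), 4.573921203613281, np.float64(0.0212251462646873))
```

```bash
python3 -m handwheel '[[0,0.003,0,0,0,0],[0,0.006,0,0,0,0],[0.001,0.009,0,0,0,0],[0.001,0.012,0,0,0,0],[0.001,0.015,0,0,0,0],[0.002,0.018,0,0,0,0],[0.002,0.021,0,0,0,0],[0.002,0.024,0,0,0,0]]'
python3 -m handwheel '[[0,0.003,-0.001,0,0,0],[0,0.006,-0.002,0,0,0],[0,0.008,-0.003,0,0,0],[0.001,0.01,-0.004,0,0,0],[0.001,0.013,-0.005,0,0,0],[0.001,0.015,-0.006,0,0,0],[0.001,0.017,-0.007,0,0,0],[0.001,0.019,-0.008,0,0,0]]'
python3 -m handwheel '[[0,0.002,0,0,0,0],[0,0.003,0,0,0,0],[0,0.005,0,0,0,0],[0,0.006,0,0,0,0],[0,0.008,0,0,0,0],[0,0.009,0,0,0,0],[0,0.011,0,0,0,0],[0,0.012,0,0,0,0]]'
python3 -m handwheel '[[0,0,0,0,0,0],[0,0,0,0,0,0],[0,0,0,0,0,0],[0,-0.004,0,0,0,0],[0,-0.006,0.03,0,0,0],[0,-0.006,0.06,0,0,0],[0,-0.006,0.1,0,0,0],[0,-0.006,0.14,0,0,0]]'
python3 chk.py scene
```

```text
time_s: 49.37
position: [0.4772, -0.0775, 0.1962]
tcp_rot: [[-0.996, 0.086, -0.0], [0.086, 0.996, -0.002], [0.0, -0.002, -1.0]]
force: [-0.2, -5.8, -2.4]
opening: 0.007
grasp_force: 2.8
time_s: 50.03
position: [0.4785, -0.0589, 0.1882]
tcp_rot: [[-0.996, 0.086, 0.0], [0.086, 0.996, -0.003], [-0.001, -0.003, -1.0]]
force: [0.1, -7.6, -2.5]
opening: 0.004
grasp_force: 3.4
time_s: 50.7
position: [0.4786, -0.0477, 0.1882]
tcp_rot: [[-0.996, 0.085, 0.0], [0.085, 0.996, -0.004], [-0.001, -0.004, -1.0]]
force: [-0.8, -9.2, -3.2]
opening: 0.006
grasp_force: 4.4
time_s: 51.37
position: [0.4769, -0.0505, 0.3292]
tcp_rot: [[-0.996, 0.087, -0.003], [0.087, 0.996, 0.003], [0.004, 0.002, -1.0]]
force: [0.3, -1.0, 0.3]
opening: 0.006
grasp_force: 0.0
scene 162 (array([0.624, 0.088, 0.082]), array([0.591, 0.079, 0.06 , 0.66 , 0.107, 0.088])) [(array([170., 291.]), 0.7), (array([292., 298.]), 0.69), (array([434., 178.]), 0.68), (array([210., 231.]), 0.58), (array([394., 215.]), 0.5), (array([420., 186.]), 0.48)]
[396 220]
board (array([0.501, 0.301]), array([0.222, 0.175]), 3.3664605617523193, np.float64(0.02110716225520337))
```

Third case is in the cradle.

```bash
python3 -m handwheel '[[0.01,0.02,0,0,0,0],[0.02,0.05,0,0,0,0],[0.03,0.08,0,0,0,0],[0.04,0.11,-0.01,0,0,0],[0.06,0.14,-0.02,0,0,0],[0.08,0.15,-0.04,0,0,0],[0.09,0.15,-0.06,0,0,0],[0.09,0.15,-0.06,0,0,0]]' 0.2
python3 meas.py
python3 -m handwheel '[[0.02,-0.003,0,0,0,0],[0.04,-0.005,0,0,0,0],[0.062,-0.005,0,0,0,0],[0.062,-0.005,-0.03,0,0,0],[0.062,-0.005,-0.06,0,0,0],[0.062,-0.005,-0.09,0,0,0],[0.062,-0.005,-0.11,0,0,0],[0.062,-0.005,-0.11,0,0,0]]' 0.2
```

```text
time_s: 52.13
position: [0.5668, 0.0999, 0.2636]
tcp_rot: [[-0.996, 0.085, -0.009], [0.085, 0.996, 0.001], [0.009, 0.0, -1.0]]
force: [-0.6, -0.8, -0.2]
opening: 0.524
grasp_force: 0.0
tcp [0.567 0.1   0.264] n 1328
x_t range [-0.046  0.011] y_t [-0.016  0.012] ztop 0.0858336599498672
crest [0.614 0.097 0.083] ((614.2021484375, 96.87791442871094), (23.82164192199707, 55.82072067260742), 84.71483612060547)
[(array([320., 235.]), 0.72, array([0.631, 0.094, 0.07 ])), (array([563.,  88.]), 0.7, array([0.488, 0.369, 0.07 ])), (array([124., 119.]), 0.69, array([ 0.481, -0.107,  0.07 ]))]
board (array([0.497, 0.322]), array([0.222, 0.213]), 4.028264045715332, np.float64(0.021849687354005887))
time_s: 52.9
position: [0.6265, 0.0929, 0.1553]
tcp_rot: [[-0.996, 0.088, -0.009], [0.088, 0.996, 0.001], [0.009, -0.0, -1.0]]
force: [-1.1, 0.3, -1.0]
opening: 0.599
grasp_force: 0.0
```

```bash
python3 -m handwheel '[[0,0.001,-0.01,0,0,0],[0,0.002,-0.02,0,0,0],[0,0.002,-0.03,0,0,0],[0,0.002,-0.04,0,0,0],[0,0.002,-0.05,0,0,0],[0,0.002,-0.06,0,0,0],[0,0.002,-0.071,0,0,0],[0,0.002,-0.071,0,0,0]]' 0.1
python3 -m handwheel '[[0,0,0,0,0,0],[0,0,0,0,0,0],[0,0,0,0,0,0],[0,0,0,0,0,0],[0,0,0,0,0,0],[0,0,0,0,0,0],[0,0,0,0,0,0],[0,0,0,0,0,0]]' -1
```

```text
time_s: 53.57
position: [0.6285, 0.0955, 0.0849]
tcp_rot: [[-0.996, 0.087, -0.005], [0.087, 0.996, 0.0], [0.005, -0.0, -1.0]]
force: [0.2, -0.1, -0.5]
opening: 0.553
grasp_force: 0.0
time_s: 54.23
position: [0.6306, 0.0955, 0.0883]
tcp_rot: [[-0.996, 0.087, 0.001], [0.087, 0.996, -0.0], [-0.001, 0.0, -1.0]]
force: [-0.4, 0.4, 2.9]
opening: 0.334
grasp_force: 30.0
```

```bash
python3 -m handwheel '[[0,0,0.02,0,0,0],[0,0,0.05,0,0,0],[0,0,0.08,0,0,0],[0,0.01,0.12,0,0,0],[0,0.03,0.12,0,0,0.02],[-0.02,0.05,0.12,0,0,0.04],[-0.05,0.08,0.12,0,0,0.06],[-0.08,0.11,0.12,0,0,0.078]]' -1
python3 -m handwheel '[[-0.03,0.02,0,0,0,0],[-0.049,0.046,0,0,0,0],[-0.049,0.046,-0.02,0,0,0],[-0.049,0.046,-0.05,0,0,0],[-0.049,0.046,-0.08,0,0,0],[-0.049,0.046,-0.11,0,0,0],[-0.049,0.046,-0.14,0,0,0],[-0.049,0.046,-0.14,0,0,0]]' -1
python3 - <<'E'
from an import *
im,d,s=cap('wrist','pl_w3.png');print(s['position'],s['opening']);px,P=cloud('wrist',d,s);print(board(P,(.497,.322)))
im,d,s=cap('scene');px,P=cloud('scene',d,s);print(board(P,(.497,.322)))
E
```

```text
time_s: 54.9
position: [0.5504, 0.2048, 0.2075]
tcp_rot: [[-0.998, -0.069, -0.0], [-0.069, 0.998, 0.0], [0.0, 0.0, -1.0]]
force: [-0.2, 0.1, -1.0]
opening: 0.333
grasp_force: 30.0
time_s: 55.57
position: [0.498, 0.2493, 0.0623]
tcp_rot: [[-0.998, -0.069, -0.012], [-0.069, 0.998, -0.003], [0.012, -0.002, -1.0]]
force: [-1.3, -0.6, -0.8]
opening: 0.335
grasp_force: 30.0
[0.498 0.249 0.062] 0.3346033837500273
(array([0.446, 0.319]), array([0.119, 0.212]), 3.814074993133545, np.float64(0.02212260513467104))
(array([0.532, 0.323]), array([0.159, 0.214]), 4.332313537597656, np.float64(0.0211027061266581))
```

View pics/pl_w3.png

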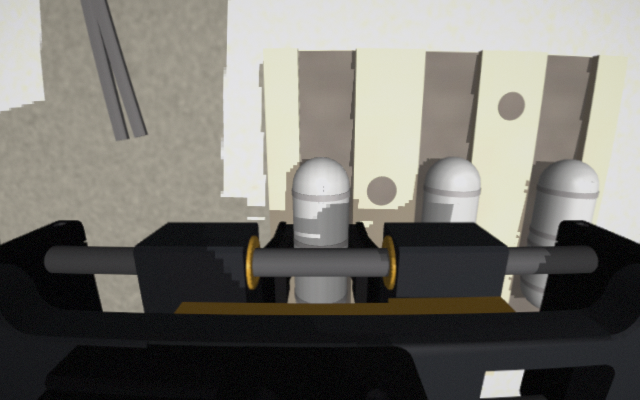

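The case at (321,230) is about 5 px left of the groove (299–355), so shift +3 mm in y and lower.

```bash
python3 -m handwheel '[[0,0.002,0,0,0,0],[0,0.003,-0.002,0,0,0],[0,0.003,-0.005,0,0,0],[0,0.003,-0.008,0,0,0],[0,0.003,-0.011,0,0,0],[0,0.003,-0.014,0,0,0],[0,0.003,-0.014,0,0,0],[0,0.003,-0.014,0,0,0]]' -1
```

```text
time_s: 56.33
position: [0.502, 0.2534, 0.0534]
tcp_rot: [[-0.998, -0.069, -0.001], [-0.069, 0.998, -0.0], [0.001, -0.0, -1.0]]
force: [1.1, -0.8, -0.8]
opening: 0.338
grasp_force: 30.0
```

```bash
python3 -m handwheel '[[0,-0.001,-0.001,0,0,0],[0,-0.001,-0.002,0,0,0],[0,-0.001,-0.003,0,0,0],[0,-0.001,-0.003,0,0,0],[0,-0.001,-0.003,0,0,0],[0,-0.001,-0.003,0,0,0],[0,-0.001,-0.003,0,0,0],[0,-0.001,-0.003,0,0,0]]' -1
python3 -m handwheel '[[0,0,0,0,0,0],[0,0,0,0,0,0],[0,0,0,0,0,0],[0,0,0.02,0,0,0],[0,0,0.05,0,0,0],[0,0,0.09,0,0,0],[0,0,0.13,0,0,0],[-0.02,0,0.17,0,0,0]]' 0.1
python3 -m handwheel '[[-0.01,-0.03,0.03,0,0,-0.02],[-0.01,-0.06,0.07,0,0,-0.04],[-0.02,-0.1,0.1,0,0,-0.06],[-0.02,-0.14,0.14,0,0,-0.078],[-0.02,-0.18,0.17,0,0,-0.078],[-0.02,-0.21,0.19,0,0,-0.078],[-0.02,-0.24,0.19,0,0,-0.078],[-0.02,-0.24,0.19,0,0,-0.078]]' 1
python3 bd.py
python3 - <<'E'
from an import *
im,d,s=cap('wrist');im2,_,_=cap('side')
a=cv2.resize(im[40:260,60:460],(600,330));b=cv2.resize(im2[110:240,280:420],(270,250));b=np.vstack([b,np.zeros((80,270,3),np.uint8)])[:, :200]
cv2.imwrite('pics/p5.png',np.hstack([a,b]))
E
```

```text
time_s: 57.0
position: [0.5022, 0.2524, 0.0507]
tcp_rot: [[-0.998, -0.069, 0.0], [-0.069, 0.998, -0.0], [-0.0, -0.0, -1.0]]
force: [0.2, -0.5, 1.3]
opening: 0.333
grasp_force: 30.0
time_s: 57.67
position: [0.4872, 0.2527, 0.2203]
tcp_rot: [[-0.998, -0.068, 0.006], [-0.068, 0.998, 0.001], [-0.006, 0.001, -1.0]]
force: [1.2, 0.4, 0.7]
opening: 0.551
grasp_force: 0.0
time_s: 58.33
position: [0.4642, 0.0092, 0.4107]
tcp_rot: [[-0.996, 0.089, 0.005], [0.089, 0.996, -0.003], [-0.006, -0.002, -1.0]]
force: [0.7, -0.1, -0.6]
opening: 0.984
grasp_force: 0.0
scene (array([0.535, 0.322]), array([0.152, 0.213]), 4.666858196258545, np.float64(0.02132617944855353))
case near groove -0.07 154 [-0.037 -0.086  0.045 -0.063] 0.05205178879593908
case near groove 0 152 [-0.042 -0.016  0.044  0.011] 0.05141462041818623
case near groove 0.07 149 [-0.04   0.054  0.045  0.08 ] 0.053429564058046664
cradle n 34 0.06385019942715667
wrist (array([0.497, 0.322]), array([0.223, 0.212]), 3.900493860244751, np.float64(0.02180767759842034))
case near groove -0.07 923 [-0.045 -0.085  0.041 -0.057] 0.05069522876469129
case near groove 0 900 [-0.048 -0.014  0.038  0.013] 0.049456509699760676
case near groove 0.07 919 [-0.047  0.056  0.04   0.081] 0.049980540853900746
cradle n 140 0.061741137050985405
[0.465 0.007 0.411] 0.9883429487296237
```

View pics/p5.png

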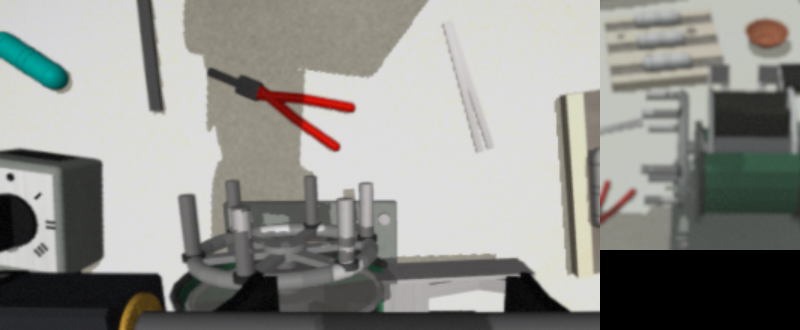

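All three cases lie in the grooves, the cradle is empty, and the bystanders are where they were. One last network check for anything left in the barrel, then hand in.

```bash
python3 -m handwheel '[[0,0.02,0,0,0,0],[0,0.05,0,0,0,0],[0,0.08,0,0,0,0],[0,0.1,0,0,0,0],[0,0.1,0,0,0,0],[0,0.1,0,0,0,0],[0,0.1,0,0,0,0],[0,0.1,0,0,0,0]]'
python3 - <<'E'
from an import *
for n in ['scene','side']:
    cap(n);print(n,[(np.round(m['position']).tolist(),round(m['conf'],2)) for m in models.spot_in('case1',n)])
E
```

```text
time_s: 59.2
position: [0.4633, 0.1123, 0.4075]
tcp_rot: [[-0.996, 0.087, -0.001], [0.087, 0.996, -0.0], [0.001, -0.0, -1.0]]
force: [0.2, -0.6, 0.4]
opening: 1.0
grasp_force: 0.0
scene [([175.0, 291.0], 0.87), ([294.0, 297.0], 0.59), ([403.0, 192.0], 0.58), ([212.0, 230.0], 0.56), ([433.0, 178.0], 0.51), ([419.0, 186.0], 0.51)]
side [([250.0, 302.0], 0.84), ([309.0, 120.0], 0.65), ([310.0, 133.0], 0.6), ([316.0, 374.0], 0.6), ([387.0, 269.0], 0.59), ([313.0, 145.0], 0.48)]
```

Only the three cases on the board and the look-alikes are detected; nothing is left in the barrel.

```bash
python3 -c "
from rig import bot
print(bot.hand_in())"
```

```text
the job is handed in; nothing more can be done
None
```

I handed the job in: the selector was turned to off first, then the barrel was turned slowly and emptied, and all three silver cases lie in separate grooves, fully on the board, with none meeting in the cradle.

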